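Ballast the bust stand and screw its cover shut with the T-key

ROBOT

A 6-joint arm with a two-finger parallel gripper is mounted at the origin on the work surface. World frame = base frame: x ahead of the robot, y to its left, z up, the work surface at z = 0. Lengths are in mm, angles in rad, forces in N, time in s.
With the tool pointing down it reaches from about 425 to 950 mm from the base axis. Payload 3.5 kg.
Tool frame: the origin (TCP) lies at the very end of the fingers, on their centre line; the grasp point (between the pads) lies 19 mm behind it; z points along the fingers, y is the line along which they close (so a half turn about z gives the same grasp; the last joint's range is limited). The gripper opens to 85 mm and grips with 20 to 120 N. Pads are 22 mm wide; open, the fingers measure 114 mm over their backs; the gripper's body (76 mm by 85 mm) begins 54 mm behind the grasp point. The pads swing forward as they close: fully open they stand 13 mm farther back than shut.
Start: joints at [-1.484, 0.286, 1.577, -0, 1.279, -0.15], TCP at [158.375, -656.143, 231.325] pointing down, gripper open.
Joint ranges: [-2.77, 2.77], [-0.9, 2.22], [0.21, 2.48], [-1.53, 4.67], [0.24, 2.81], [-2.84, 2.84]. Speed limits (rad/s): [2.79, 2.79, 3.14, 3.14, 3.14, 3.14].

INTERFACE

Orientations are given as a rotation vector (axis times angle).
In Python, from rig import bot, imaging gives the robot as it stands. The module is installed in compiled form; this text tells all that it offers.
- The arm moves only by the tool play_rows, never from a script. Its argument "deltas" is a list of rows, each a list of 7 numbers: the finger opening in cm, from 0 to 8.54, then the shift along the tool's x, y, z in cm, then the turn, a rotation vector about the tool's x, y, z in degrees. A call has 1 to 12 rows; each row is the pose to reach, as a shift and turn from the pose commanded when the call began, along the tool's axes at that moment; what a row does not reach only later rows make up. A row lasts 1/12 s, in which the tool goes at most 41.7 mm and 7.16 degrees, less where a joint would pass 70% of its speed; a pose out of reach is approached as far as the arm can. A call with a gripper value outside its range is refused whole. The fingers move at their own pace and stop on an object; the grip force is fixed at half the most. Time passes only in rows, so rows that repeat a pose let the fingers close. It gives the time, the measured TCP pose, the force, the opening and the grip force at its end, in the units of the state.
- bot.sense(): the state, without advancing time (a new reading comes with each control period).
- imaging.read_camera(name): name is "scene" or "side" or "wrist"; returns the picture (420x560x3 uint8, blue, green, red); there is no depth.
- imaging.calibration(name): a dict with "intrinsics" (3x3 intrinsics, pixels), "dist" ([k1, k2, p1, p2, k3] as OpenCV has them; the pictures are not rectified), "position" and "attitude" of the camera in the world; the wrist camera has in their place "mount" (4x4, takes a point from camera to tool coordinates, whose origin is the TCP and whose axes are the flange's). Camera axes: x right, y up, looking along -z (the intrinsics and any distortion apply to the point x, -y, -z); pixel columns grow to the right and rows downward; lengths in mm; the calibration is good to about 2 mm. A picture is of the moment at which its call begins: read the wrist's pose just before it. calibration takes no time and is no camera call.
- bot.job_done(): hands the job in; it is judged then, once.
The state is a dict: "t": time; "qpos": joint angles; "dq": joint speeds; "tau": joint torques, N m; "ee_pos": TCP position; "tool_rot": TCP orientation; "force": force on the tool from outside, world axes, zero at the start; "torque": the same for the moment, N m; "width": finger opening in mm; "grasp_force": force on a finger pad.
Only numpy, scipy, OpenCV 4.12 (cv2) and the standard library are available. Lean on these libraries where they do the work, as an engineer would, in place of code of your own. Each camera call takes 0.05 s, during which the arm holds its last target. There are 200 camera calls.

TASK

Ballast the bust stand: lay every iron block from the compartment tray flat in the stand's well, then lower the T-key down the tube onto the square stem and screw the red cover fully shut, to the stop; nobody knows which way this stem is threaded, so try it and feel which way it gives. Put the key back upright in its blue holder and leave everything else on the bench alone.

Things in the scene. Friction and masses are not known exactly. Their poses are not given: they have to be found in the camera images.
- stand_p: One of two look-alike bust stands; a start has only one (the other reads None). Standing loose, 9 kg: grey foot 175 x 262 x 12 mm carrying a ballast well (centre x 0, y +46 mm) and an upright steel tube (axis x 0, y -96 mm). Origin at bench height, z up. Tube open on top: 115 mm high, inner radius 22 mm, flaring to 29 mm in the top 13 mm; its floor 12 mm above the bench.
- well_p (a point): Centre of the well's floor, 12 mm above the bench; axes as the stand's. Well open above, 90 mm (x) by 146 mm (y) inside, walls 34 mm above its floor; the +x wall is a 75 mm deep deck under the parked cover. Four blocks side by side along y fit.
- stem_p (a joint): Angle (rad) of the square stem in the tube, positive counter-clockwise from above. It drives the cover by a screw, right- or left-handed, unmarked. Starts near 0, within 0.15 rad of the cover-open stop; turns only one way from there, 3.3 rad from stop to stop (several strokes if need be); the other way it locks almost at once. Resistance 0.12 N m; stays where left.
- stem_p_top (a point): Top centre of the brass stem, on the tube's axis, 34 mm above the bench; axes turn with the stem, square to its flats (parallel to the stand's at joint value 0). Stem 14 mm square, 22 mm high, its top 4 mm bevelled to 7 mm.
- cover_p (a joint): Travel (m) of the red sliding cover, a plate 60 x 145 x 5 mm, 47 to 52 mm above the bench. 0: parked over the deck on the well's +x side, near edge 55 mm from the well's middle; 0.085: closed over the well's middle. Driven by the stem, 25.8 mm per rad.
- stand_q: One of two look-alike bust stands; a start has only one (the other reads None). Standing loose, 9 kg: grey foot 175 x 262 x 12 mm carrying a ballast well (centre x 0, y +46 mm) and an upright steel tube (axis x 0, y -96 mm). Origin at bench height, z up. Tube open on top: 115 mm high, inner radius 22 mm, flaring to 29 mm in the top 13 mm; its floor 12 mm above the bench.
- well_q (a point): Centre of the well's floor, 12 mm above the bench; axes as the stand's. Well open above, 90 mm (x) by 146 mm (y) inside, walls 34 mm above its floor; the +x wall is a 75 mm deep deck under the parked cover. Four blocks side by side along y fit.
- stem_q (a joint): Angle (rad) of the square stem in the tube, positive counter-clockwise from above. It drives the cover by a screw, right- or left-handed, unmarked. Starts near 0, within 0.15 rad of the cover-open stop; turns only one way from there, 3.3 rad from stop to stop (several strokes if need be); the other way it locks almost at once. Resistance 0.12 N m; stays where left.
- stem_q_top (a point): Top centre of the brass stem, on the tube's axis, 34 mm above the bench; axes turn with the stem, square to its flats (parallel to the stand's at joint value 0). Stem 14 mm square, 22 mm high, its top 4 mm bevelled to 7 mm.
- cover_q (a joint): Travel (m) of the red sliding cover, a plate 60 x 145 x 5 mm, 47 to 52 mm above the bench. 0: parked over the deck on the well's +x side, near edge 55 mm from the well's middle; 0.085: closed over the well's middle. Driven by the stem, 25.8 mm per rad.
- key: Loose T-key, 0.25 kg, 185 mm long, upright in its holder. Origin: centre of the lower end, z up the shank, x along the cross-bar. Lower end: square socket 16 mm inside, 26 outside, 24 deep, flats parallel to key x, y. Shank 12 mm round. Orange cross-bar 84 x 14 x 18 mm (x, y, z), centre 176 mm above origin. Fully on a stem, its origin is about 12 mm above the bench; 0.16 rad play either way.
- key_grip (a point): Centre of the key's cross-bar; axes as the key's.
- key_pot: Fixed blue upright tube, the key's holder: 90 mm high, inner radius 25 mm flaring to 32 mm at the mouth, floor 6 mm above the bench; on a wooden foot 74 mm square. Origin at bench height on its axis, z up.
- tray: Fixed wooden tray 176 x 176 x 18 mm with 2 x 2 compartments, walls and floor 4 mm. Origin at bench height at its centre, z up.
- block1: Cast-iron ballast block with a yellow dot, 30 x 30 mm and 28 mm high, 0.13 to 0.25 kg, lying in one compartment of the tray (three or four blocks exist in a start; an absent one reads None). Origin at its centre, z up.
- block2: Cast-iron ballast block with a yellow dot, 30 x 30 mm and 28 mm high, 0.13 to 0.25 kg, lying in one compartment of the tray (three or four blocks exist in a start; an absent one reads None). Origin at its centre, z up.
- block3: Cast-iron ballast block with a yellow dot, 30 x 30 mm and 28 mm high, 0.13 to 0.25 kg, lying in one compartment of the tray (three or four blocks exist in a start; an absent one reads None). Origin at its centre, z up.
- block4: Cast-iron ballast block with a yellow dot, 30 x 30 mm and 28 mm high, 0.13 to 0.25 kg, lying in one compartment of the tray (three or four blocks exist in a start; an absent one reads None). Origin at its centre, z up.
- plaster_head: Bystander, loose: small plaster head 68 mm wide, 116 mm high. Origin at its underside. To be left alone.
- slip_jar: Bystander, loose: terracotta jar 64 mm wide, 90 mm high. Origin at its underside. To be left alone.
- mallet: Bystander, loose: wooden mallet 240 mm long. Origin at its underside. To be left alone.
- clay_offcut: Bystander, loose: lump of hard clay 70 x 45 x 24 mm. Origin at its underside. To be left alone.
- spatula1: Bystander, loose: spatula with steel blade and wooden handle, 200 mm long. Origin at its underside. To be left alone.
- rasp_block: Bystander, loose: cork sanding block 100 x 50 x 30 mm. Origin at its underside. To be left alone.
Things that resemble listed ones, but are neither listed nor needed, are in the scene too. What is shaped like the block1 but orange is not meant. There is more than one size of the key_pot; the one meant has the size given above.

How it is judged:
By the outcome, as a careful person would: the job done as asked, in the order asked, and still so for the second after the job is handed in, with the robot touching nothing.
Of stand_p, stand_q only 1 to 1 are there at a start; the rules pass over those that are not, and their reading is None.
Of block1, block2, block3, block4 only 3 to 4 are there at a start; the rules pass over those that are not, and their reading is None.
At some moment in a run one of block1, block2, block3, block4 may be knocked a few centimetres aside while the robot is not near it.
It also fails if it takes over 208 s, if anything falls off the work surface, if the arm or the gripper's body presses on something with over 40 N, if the wrist force passes 120 N, or if a joint passes its speed limit or range.

## Working session

There is one attempt and no reset: what is moved stays moved. The work goes in short steps, Python scripts to look and compute and a tool call to move; the robot and the scene stay as the last step left them, time stands still between calls to the robot, and variables do not carry over. Pictures are saved under pics/ and viewed, at most 14 in all, crops included, and the job is handed in when it is done.

Besides the shell and the picture viewer there is one more tool, called as name([rows], argument=value, ...), one row to a line, values as JSON. play_rows: Moves the arm, as the interface text tells. Its arguments: {"type":"object","properties":{"deltas":{"type":"array"}},"required":["deltas"]}

```bash
mkdir -p pics; cat > h.py <<'E'
import numpy as np, cv2, sys
from scipy.spatial.transform import Rotation as R
from rig import bot, imaging
def look(name):
    s=bot.sense(); im=imaging.read_camera(name); return s,im
def cam(name,s=None):
    c=imaging.calibration(name); K=np.array(c["intrinsics"]); d=np.array(c["dist"],float)
    if name=="wrist":
        M=np.array(c["mount"]); Rt=R.from_rotvec(s["tool_rot"]).as_matrix()
        return K,d,Rt@M[:3,:3],Rt@M[:3,3]+np.array(s["ee_pos"])
    a=np.array(c["attitude"]); A=a if a.shape==(3,3) else R.from_rotvec(a).as_matrix()
    return K,d,A,np.array(c["position"])
def rays(C,px):
    K,d,A,p=C
    u=cv2.undistortPoints(np.array(px,float).reshape(-1,1,2),K,d).reshape(-1,2)
    v=np.c_[u[:,0],-u[:,1],-np.ones(len(u))]@A.T
    return p,v
def onplane(C,px,z):
    p,v=rays(C,px); return p+v*((z-p[2])/v[:,2])[:,None]
def proj(C,P):
    K,d,A,p=C; q=(np.array(P,float).reshape(-1,3)-p)@A; q=q*[1,-1,-1]
    return cv2.projectPoints(q,np.zeros(3),np.zeros(3),K,d)[0].reshape(-1,2)
def tri(C1,a,C2,b):
    p,v=rays(C1,a);q,w=rays(C2,b);v=v[0]/np.linalg.norm(v[0]);w=w[0]/np.linalg.norm(w[0])
    t=np.linalg.lstsq(np.c_[v,-w],q-p,rcond=None)[0]
    return (p+v*t[0]+q+w*t[1])/2, np.linalg.norm(p+v*t[0]-q-w*t[1])
E
python3 - <<'E'
from h import *
for n in("scene","side","wrist"):
    s,im=look(n); cv2.imwrite(f"pics/{n}0.png",im); print(n,imaging.calibration(n))
print(bot.sense())
E
```

```text
scene {'intrinsics': array([[402.02629244,   0.        , 281.73868963],
       [  0.        , 402.02629244, 203.08326816],
       [  0.        ,   0.        ,   1.        ]]), 'dist': array([-0.09209285,  0.        ,  0.        ,  0.        ,  0.        ]), 'position': array([1168.07971774,  201.78914057,  928.21364114]), 'attitude': array([0.479081  , 0.6215919 , 1.71637583])}
side {'intrinsics': array([[408.16592771,   0.        , 275.05232321],
       [  0.        , 408.16592771, 214.57305674],
       [  0.        ,   0.        ,   1.        ]]), 'dist': array([0.00849969, 0.        , 0.        , 0.        , 0.        ]), 'position': array([138.36232319, 682.25519794, 688.66545976]), 'attitude': array([ 0.31951654, -1.17549821, -2.33384339])}
wrist {'intrinsics': array([[364.44806407,   0.        , 285.12783092],
       [  0.        , 364.44806407, 205.37844643],
       [  0.        ,   0.        ,   1.        ]]), 'dist': array([-0.06646999,  0.        ,  0.        ,  0.        ,  0.        ]), 'mount': array([[ 6.08344564e-04,  9.65009132e-01,  2.62215570e-01,
         6.6515147
[... 225 characters left out ...]
000000e+00,
         1.00000000e+00]])}
{'t': 0.15, 'qpos': array([-1.48402237e+00,  2.86990926e-01,  1.57783324e+00,  2.67954067e-05,
        1.27858806e+00, -1.49988634e-01]), 'dq': array([ 0.0002684 , -0.00157208, -0.00467483, -0.00131833,  0.00014596,
        0.00235967]), 'tau': array([ 9.93940812e-04, -4.06606829e+01, -2.93141323e+01, -1.60645614e-04,
        3.95380703e-03, -2.30918602e-06]), 'ee_pos': array([ 158.32421133, -655.65169666,  230.24980275]), 'tool_rot': array([-3.11780131e+00, -3.70810993e-01, -1.30523620e-04]), 'force': array([ 0.41741378, -0.12906912,  0.33716336]), 'torque': array([ 0.04206854,  0.03645613, -0.04500955]), 'grasp_force': 0.0, 'width': 85.2082821862346}
```

View pics/scene0.png

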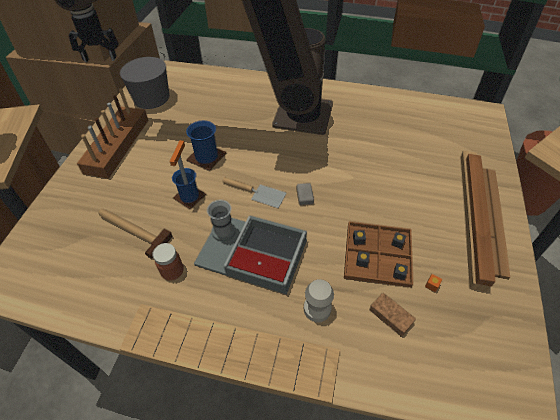

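View pics/side0.png

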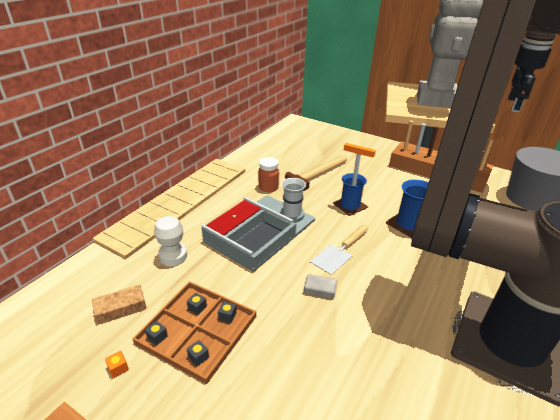

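The scene view shows the tray near (380,253) with 4 yellow-dotted blocks, the stand with its tube at (220,215) and red cover at (258,264), and the key's orange bar at (178,153) in the small blue pot (187,185). The side view shows the same: bar (360,150), tube (293,190), blocks around (195,325).

```bash
cat >> h.py <<'E'
def blobs(im,lo,hi,amin=8):
    m=cv2.inRange(cv2.cvtColor(im,cv2.COLOR_BGR2HSV),np.array(lo),np.array(hi))
    n,l,st,c=cv2.connectedComponentsWithStats(m)
    return [(c[i].round(1).tolist(),int(st[i,4]),l==i) for i in range(1,n) if st[i,4]>=amin]
YEL=((22,140,90),(34,255,255)); RED=((0,190,60),(6,255,255)); ORA=((7,190,120),(16,255,255)); BLU=((100,150,30),(125,255,255))
E
python3 - <<'E'
from h import *
C={};I={}
for n in("scene","side"):
    s=None; C[n]=cam(n); I[n]=cv2.imread(f"pics/{n}0.png")
    for k,nm in((YEL,"yel"),(RED,"red"),(ORA,"ora"),(BLU,"blu")):
        for c,a,m in blobs(I[n],*k):
            if a>(8 if nm=="yel" else 60): print(n,nm,c,a, onplane(C[n],[c],{"yel":32,"red":52,"ora":182,"blu":90}[nm]).round(0)[0])
E
```

```text
scene yel [359.6, 234.0] 21 [514. 257.  32.]
scene yel [399.5, 237.2] 16 [501. 364.  32.]
scene yel [363.1, 256.0] 21 [582. 274.  32.]
scene yel [401.2, 268.3] 21 [598. 374.  32.]
scene yel [434.9, 280.3] 18 [615. 459.  32.]
scene red [260.0, 263.8] 596 [675.  22.  52.]
scene ora [176.4, 150.7] 70 [ 457. -266.  182.]
scene ora [434.4, 280.6] 70 [709. 415. 182.]
scene blu [202.3, 139.1] 511 [ 303. -264.   90.]
scene blu [185.5, 183.6] 297 [ 491. -245.   90.]
side yel [195.6, 298.6] 40 [580. 275.  32.]
side yel [226.4, 307.3] 42 [512. 258.  32.]
side yel [154.7, 328.0] 47 [597. 375.  32.]
side yel [197.0, 347.9] 56 [498. 365.  32.]
side yel [114.9, 359.3] 56 [606. 463.  32.]
side red [233.2, 217.0] 754 [668.  25.  52.]
side ora [358.8, 150.4] 174 [ 459. -256.  182.]
side ora [117.0, 365.4] 288 [490. 518. 182.]
side blu [351.7, 191.7] 606 [ 441. -198.   90.]
side blu [411.0, 202.6] 982 [ 293. -236.   90.]
```

play_rows([
  [8.5,29.9,-25.5,-7,0,0,0],
  [8.5,29.9,-25.5,-7,0,0,0],
  [8.5,29.9,-25.5,-7,0,0,0],
  [8.5,29.9,-25.5,-7,0,0,0],
  [8.5,29.9,-25.5,-7,0,0,0],
  [8.5,29.9,-25.5,-7,0,0,0],
  [8.5,29.9,-25.5,-7,0,0,0],
  [8.5,29.9,-25.5,-7,0,0,0],
  [8.5,29.9,-25.5,-7,0,0,0],
  [8.5,29.9,-25.5,-7,0,0,0],
  [8.5,29.9,-25.5,-7,0,0,0],
  [8.5,29.9,-25.5,-7,0,0,0],
])

```text
t: 1.15
ee_pos: [389.8, -337.2, 301.5]
tool_rot: [3.118, 0.375, -0.0]
force: [-0.6, -0.3, 0.4]
width: 84.9
grasp_force: 0.0
```

play_rows([
  [8.5,29.9,-25.5,0,0,0,0],
  [8.5,29.9,-25.5,0,0,0,0],
  [8.5,29.9,-25.5,0,0,0,0],
  [8.5,29.9,-25.5,0,0,0,0],
  [8.5,29.9,-25.5,0,0,0,0],
  [8.5,29.9,-25.5,0,0,0,0],
  [8.5,29.9,-25.5,0,0,0,0],
  [8.5,29.9,-25.5,0,0,0,0],
  [8.5,29.9,-25.5,0,0,0,0],
  [8.5,29.9,-25.5,0,0,0,0],
  [8.5,29.9,-25.5,0,0,0,0],
  [8.5,29.9,-25.5,0,0,0,0],
])

```text
t: 2.15
ee_pos: [620.1, -20.9, 299.9]
tool_rot: [3.119, 0.371, -0.004]
force: [-0.1, -0.5, -1.2]
width: 85.6
grasp_force: 0.0
```

```bash
python3 - <<'E'
from h import *
s,im=look("wrist"); cv2.imwrite("pics/w1.png",im); np.save("s1.npy",s,allow_pickle=True); print(s["ee_pos"],s["tool_rot"],s["t"],s["qpos"])
E
```

```text
[620.08105548 -20.92205465 299.89342938] [ 3.11942049  0.37130301 -0.0039063 ] 2.15 [-1.96709888e-01  1.24526194e-01  1.64043836e+00 -9.30080517e-04
  1.37894630e+00  1.13732068e+00]
```

View pics/w1.png

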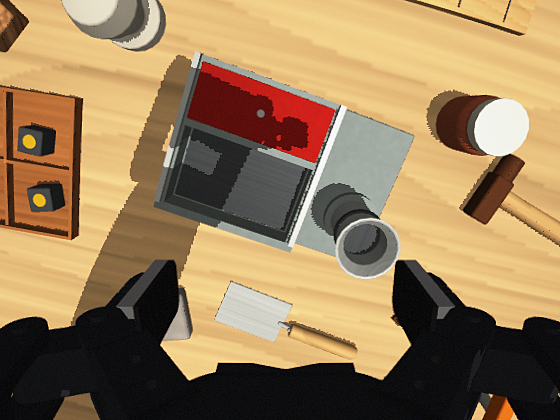

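The wrist view shows the red cover (203,60)-(341,105)-(321,163)-(190,117), the empty well around (240,185), tube mouth at (366,247), and two tray blocks at (36,140) and (43,198). Measuring the stand now.

```bash
cat >> h.py <<'E'
def redrect(im):
    hsv=cv2.cvtColor(im,cv2.COLOR_BGR2HSV); m=cv2.inRange(hsv,np.array((0,150,30)),np.array((5,255,255)))|cv2.inRange(hsv,np.array((176,150,30)),np.array((180,255,255)))
    m=cv2.morphologyEx(m,cv2.MORPH_CLOSE,np.ones((9,9)))
    c=max(cv2.findContours(m,cv2.RETR_EXTERNAL,cv2.CHAIN_APPROX_NONE)[0],key=cv2.contourArea)
    return c.reshape(-1,2).astype(float)
def rim(im,c,r,vmin=110):
    hsv=cv2.cvtColor(im,cv2.COLOR_BGR2HSV); m=cv2.inRange(hsv,np.array((0,0,vmin)),np.array((180,60,255)))
    z=np.zeros_like(m); cv2.circle(z,c,r,255,-1); m&=z
    k=max(cv2.findContours(m,cv2.RETR_EXTERNAL,cv2.CHAIN_APPROX_NONE)[0],key=cv2.contourArea)
    return k,cv2.fitEllipse(cv2.convexHull(k)),m
E
python3 - <<'E'
from h import *
s=np.load("s1.npy",allow_pickle=True).item(); im=cv2.imread("pics/w1.png"); C=cam("wrist",s)
c=redrect(im); P=onplane(C,c,52)[:,:2].astype(np.float32); print("red rect",cv2.minAreaRect(P))
k,e,m=rim(im,(366,247),38); print("rim",e); 
P=onplane(C,cv2.convexHull(k).reshape(-1,2),115)[:,:2].astype(np.float32); print(cv2.minEnclosingCircle(P),onplane(C,[e[0]],115))
Cs=cam("scene"); Cd=cam("side"); S=cv2.imread("pics/scene0.png"); D=cv2.imread("pics/side0.png")
a=redrect(S);b=redrect(D)
for n,Q,cc in(("scene",Cs,a),("side",Cd,b)): print(n,cv2.minAreaRect(onplane(Q,cc,52)[:,:2].astype(np.float32)))
# height of cover, blocks
g=lambda q:cv2.minAreaRect(q.astype(np.float32))[0]
print("cover h",tri(Cs,[g(a)],Cd,[g(b)]), tri(Cs,[g(a)],C,[g(c)]))
for p,q in(((359.6,234),(226.4,307.3)),((399.5,237.2),(197,347.9)),((363.1,256),(195.6,298.6)),((401.2,268.3),(154.7,328))): print("blk",tri(Cs,[p],Cd,[q]))
print("bar",tri(Cs,[(176.4,150.7)],Cd,[(358.8,150.4)]))
cv2.imwrite("pics/c.png",np.hstack([cv2.resize(S[120:260,140:280],(400,400)),cv2.resize(D[130:270,260:400],(400,400))]))
E
```

```text
red rect ((672.18017578125, 17.59925079345703), (144.8179473876953, 59.56874084472656), 83.78252410888672)
rim ((364.7655334472656, 247.82650756835938), (59.99489974975586, 72.22801208496094), 87.00012969970703)
((574.425048828125, -111.02055358886719), 35.543235778808594) [[ 574.59801421 -111.76486523  115.        ]]
scene ((674.3430786132812, 18.996719360351562), (144.73997497558594, 59.019248962402344), 83.89482879638672)
side ((668.2646484375, 20.788166046142578), (144.24484252929688, 61.9553337097168), 83.98419952392578)
cover h (array([671.83809544,  18.09737364,  46.80200494]), np.float64(0.7915598956317712)) (array([673.07433304,  18.83171388,  49.91612017]), np.float64(0.9787652674343237))
blk (array([512.64571903, 257.18950035,  30.21053632]), np.float64(0.17128095478881614))
blk (array([499.33719678, 364.31041942,  30.030305  ]), np.float64(1.1398483516884093))
blk (array([580.96633315, 273.88880692,  30.51616863]), np.float64(0.018281523526650453))
blk (array([597.3646543 , 374.05786468,  30.89882493]), np.float64(0.614740479111392))
bar (array([ 459.88012045, -263.37734631,  181.3743324 ]), np.float64(6.292309826076831))
```

View pics/c.png

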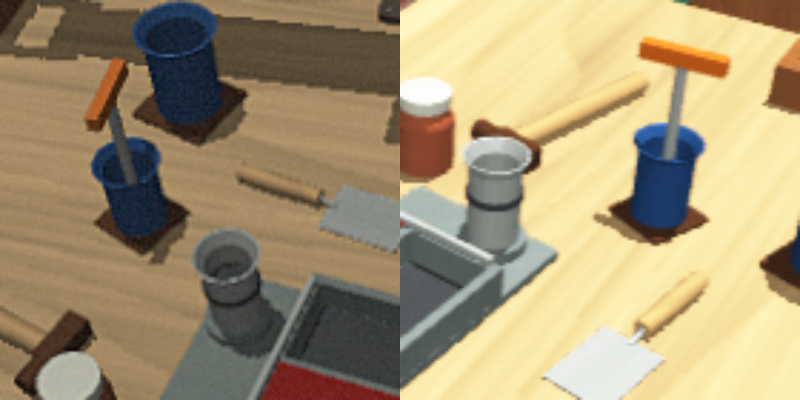

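Two views agree: cover ~(672,18) at z≈50 (expected 52), yaw −6.2°; tube axis (574.5,−111.4); well centre ≈(589,28.5); block dots at z≈30–32 (expected 32). The crop shows the key leaning in the small pot. Next, tray.

```bash
cat >> h.py <<'E'
def plan(*W,start=None):
    s=bot.sense(); R0=R.from_rotvec(s["tool_rot"]); p0=np.array(s["ee_pos"])
    if start is not None: R0=R.from_euler("z",start[3],degrees=True)*R.from_rotvec([np.pi,0,0]); p0=np.array(start[:3],float)
    for w in W:
        Rt=R.from_euler("z",w[3],degrees=True)*R.from_rotvec([np.pi,0,0])
        d=R0.inv().apply(np.array(w[:3])-p0)/10; r=(R0.inv()*Rt).as_rotvec(degrees=True)
        print(w,"->",d.round(2).tolist(),r.round(1).tolist())
E
python3 -c "
from h import *
plan((548,300,300,83.8))"
```

```text
(548, 300, 300, 83.8) -> [0.53, -32.95, 0.02] [-0.1, 0.1, -70.3]
```

play_rows([
  [8.5,0.5,-33,0,0,0,-70.3],
  [8.5,0.5,-33,0,0,0,-70.3],
  [8.5,0.5,-33,0,0,0,-70.3],
  [8.5,0.5,-33,0,0,0,-70.3],
  [8.5,0.5,-33,0,0,0,-70.3],
  [8.5,0.5,-33,0,0,0,-70.3],
  [8.5,0.5,-33,0,0,0,-70.3],
  [8.5,0.5,-33,0,0,0,-70.3],
  [8.5,0.5,-33,0,0,0,-70.3],
  [8.5,0.5,-33,0,0,0,-70.3],
  [8.5,0.5,-33,0,0,0,-70.3],
  [8.5,0.5,-33,0,0,0,-70.3],
])

```text
t: 3.2
ee_pos: [547.9, 300.1, 301.3]
tool_rot: [2.342, 2.093, -0.001]
force: [-0.1, 0.6, -0.4]
width: 85.3
grasp_force: 0.0
```

```bash
python3 - <<'E'
from h import *
s,im=look("wrist"); cv2.imwrite("pics/w2.png",im); np.save("s2.npy",s,allow_pickle=True); print(s["ee_pos"],s["tool_rot"],s["t"],s["qpos"])
E
```

```text
[547.94502511 300.08567059 301.26001696] [ 2.34212564e+00  2.09337542e+00 -5.40283340e-04] 3.2 [ 3.38985393e-01  1.32247826e-01  1.62948129e+00 -4.07791090e-04
  1.38007076e+00  4.51108668e-01]
```

View pics/w2.png

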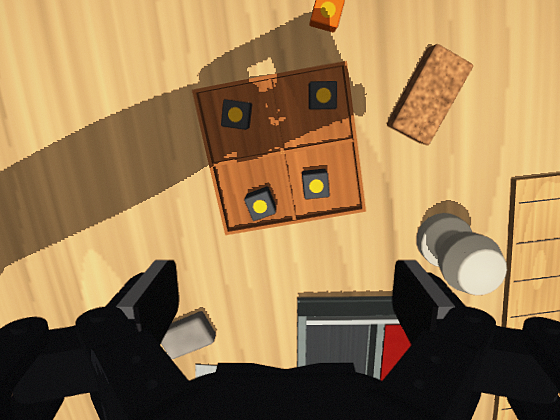

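The wrist view shows all four dotted blocks in the tray at (236,114), (323,95), (260,206), (316,186), with the orange one outside it at (328,10).

```bash
cat >> h.py <<'E'
def blocks(im,C,z=32):
    hsv=cv2.cvtColor(im,cv2.COLOR_BGR2HSV); out=[]
    dark=((hsv[...,1]<110)&(hsv[...,2]<95)).astype(np.uint8)
    for c,a,m in blobs(im,(22,140,60),(34,255,255),20):
        dd=dark|m.astype(np.uint8); z0=np.zeros_like(dd); cv2.circle(z0,(int(c[0]),int(c[1])),28,1,-1); dd=cv2.morphologyEx(dd&z0,cv2.MORPH_CLOSE,np.ones((5,5)))
        l=cv2.connectedComponents(dd)[1]; bl=(l==l[int(c[1]),int(c[0])]).astype(np.uint8)
        k=max(cv2.findContours(bl,cv2.RETR_EXTERNAL,cv2.CHAIN_APPROX_NONE)[0],key=cv2.contourArea).reshape(-1,2)
        r=cv2.minAreaRect(onplane(C,k,z)[:,:2].astype(np.float32))
        out.append((c,a,onplane(C,[c],z)[0].round(1).tolist(),np.round(r[1],1).tolist(),round((r[2]+45)%90-45,1)))
    return out
E
python3 - <<'E'
from h import *
s=np.load("s2.npy",allow_pickle=True).item(); im=cv2.imread("pics/w2.png"); C=cam("wrist",s)
for b in blocks(im,C): print(b)
E
```

```text
([328.3, 8.4], 134, [611.5, 460.1, 32.0], [15.6, 13.6], -5.9)
([315.9, 185.7], 156, [581.2, 273.4, 32.0], [33.3, 29.3], -0.5)
([259.6, 206.1], 149, [513.4, 256.4, 32.0], [31.8, 33.8], 13.9)
```

```bash
python3 - <<'E'
from h import *
s=np.load("s2.npy",allow_pickle=True).item(); im=cv2.imread("pics/w2.png"); C=cam("wrist",s)
P=onplane(C,[(195,92),(346,63),(365,212),(228,234)],18)[:,:2]; r=cv2.minAreaRect(P.astype(np.float32)); print(P.round(0).tolist(),r)
c=P.mean(0); e=P[1]-P[0]+P[2]-P[3]; a=np.arctan2(e[1],e[0]); print(c,np.degrees(a))
Q=np.array([[581.2,273.4],[513.4,256.4],[499.6,364.4],[597.3,374.5]])-c
print((Q@np.array([[np.cos(a),-np.sin(a)],[np.sin(a),np.cos(a)]])).round(1))
hsv=cv2.cvtColor(im,cv2.COLOR_BGR2HSV); print(hsv[114,236],hsv[95,323],hsv[90,315],hsv[104,236])
E
```

```text
[[456.0, 393.0], [628.0, 405.0], [639.0, 231.0], [468.0, 221.0]] ((547.6296997070312, 312.6625061035156), (171.8395233154297, 174.4327392578125), 3.581732988357544)
[547.87500509 312.68711012] 3.575556226492972
[[ 30.8 -41.3]
 [-37.9 -54. ]
 [-45.   54.6]
 [ 53.2  58.6]]
[ 21 226 130] [ 21 224 132] [98 26 39] [60  7 38]
```

```bash
python3 -c "
from h import *
plan((581,273.4,110,-.5))
A=(581,273.4,120,-.5)
plan((583.3,-24.2,110,83.8),start=A)"
```

```text
(581, 273.4, 110, -0.5) -> [-2.28, 3.58, 19.13] [0.0, 0.0, 84.1]
(583.3, -24.2, 110, 83.8) -> [0.49, 29.76, 1.0] [-0.0, 0.0, -84.3]
```

play_rows([
  [4.6,-2.3,3.6,10,0,0,84.1],
  [4.6,-2.3,3.6,12,0,0,84.1],
  [4.6,-2.3,3.6,19.1,0,0,84.1],
  [4.6,-2.3,3.6,19.1,0,0,84.1],
  [4.6,-2.3,3.6,19.1,0,0,84.1],
  [4.6,-2.3,3.6,19.1,0,0,84.1],
  [4.6,-2.3,3.6,19.1,0,0,84.1],
  [4.6,-2.3,3.6,19.1,0,0,84.1],
  [4.6,-2.3,3.6,19.1,0,0,84.1],
  [4.6,-2.3,3.6,19.1,0,0,84.1],
  [4.6,-2.3,3.6,19.1,0,0,84.1],
  [4.6,-2.3,3.6,19.1,0,0,84.1],
])

```text
t: 4.25
ee_pos: [581.4, 273.6, 110.4]
tool_rot: [3.141, -0.022, 0.0]
force: [0.2, 1.1, -0.9]
width: 45.6
grasp_force: 0.0
```

play_rows([
  [4.6,0,0,4,0,0,0],
  [4.6,0,0,7.5,0,0,0],
  [4.6,0,0,10,0,0,0],
  [4.6,0,0,10,0,0,0],
  [1.5,0,0,10,0,0,0],
  [1.5,0,0,10,0,0,0],
  [1.5,0,0,10,0,0,0],
  [1.5,0,0,10,0,0,0],
  [1.5,0,0,10,0,0,0],
  [1.5,0,0,7,0,0,0],
  [1.5,0,0,3,0,0,0],
  [1.5,0,0,-1,0,0,0],
])

```text
t: 5.25
ee_pos: [579.5, 274.9, 120.4]
tool_rot: [3.141, -0.006, -0.005]
force: [0.8, 0.7, -1.6]
width: 28.8
grasp_force: 63.3
```

play_rows([
  [1.5,0.5,29.8,1,0,0,-84.3],
  [1.5,0.5,29.8,1,0,0,-84.3],
  [1.5,0.5,29.8,1,0,0,-84.3],
  [1.5,0.5,29.8,1,0,0,-84.3],
  [1.5,0.5,29.8,1,0,0,-84.3],
  [1.5,0.5,29.8,1,0,0,-84.3],
  [1.5,0.5,29.8,1,0,0,-84.3],
  [1.5,0.5,29.8,1,0,0,-84.3],
  [1.5,0.5,29.8,1,0,0,-84.3],
  [1.5,0.5,29.8,1,0,0,-84.3],
  [1.5,0.5,29.8,1,0,0,-84.3],
  [1.5,0.5,29.8,1,0,0,-84.3],
])

```text
t: 6.25
ee_pos: [584.7, -23.2, 111.1]
tool_rot: [2.35, 2.084, 0.001]
force: [-0.5, -0.3, -1.7]
width: 28.7
grasp_force: 63.4
```

```bash
python3 - <<'E'
from h import *
s,im=look("wrist"); cv2.imwrite("pics/w3.png",im); print(s["ee_pos"],s["tool_rot"],s["force"],s["width"])
plan((583.3,-24.2,110,83.8))
E
```

```text
[584.73260881 -23.22762553 111.06553416] [2.34958105e+00 2.08425889e+00 1.05509707e-03] [-0.47817832 -0.30505614 -1.67887626] 28.71574718467596
(583.3, -24.2, 110, 83.8) -> [-0.13, -0.13, 0.11] [0.1, 0.0, -0.4]
```

View pics/w3.png

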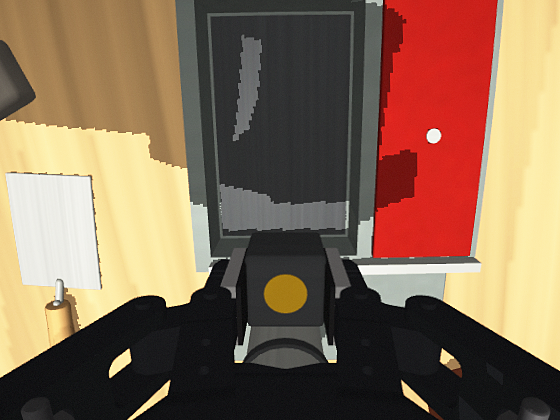

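Block is held squarely, centred laterally over the well (floor columns 208–355, block at 285). Checking the end walls.

```bash
python3 - <<'E'
from h import *
s=bot.sense(); C=cam("wrist",s)
print(onplane(C,[(282,237),(282,12),(212,120),(350,120)],12).round(1)); print(onplane(C,[(282,256),(282,240),(190,120),(378,120),(360,120)],46).round(1))
print(proj(C,[[589-.108*73,28.5-.994*73,12],[589-.108*73,28.5-.994*73,46],[589+.994*45,28.5-.108*45,46],[589-.994*45,28.5+.108*45,46]]).round(0))
E
```

```text
[[580.5 -45.6  12. ]
 [597.4  99.   12. ]
 [544.6  39.7  12. ]
 [633.8  29.4  12. ]]
[[580.7 -45.5  46. ]
 [581.9 -35.1  46. ]
 [539.1  41.6  46. ]
 [643.6  29.6  46. ]
 [633.6  30.7  46. ]]
[[283. 235.]
 [282. 254.]
 [361. 133.]
 [202. 134.]]
```

play_rows([
  [1.5,-0.2,-0.1,3,0,0,0],
  [1.5,-0.2,-0.1,6,0,0,0],
  [1.5,-0.2,-0.1,8,0,0,0],
  [1.5,-0.2,-0.1,9,0,0,0],
  [1.5,-0.2,-0.1,9.2,0,0,0],
  [1.5,-0.2,-0.1,9.2,0,0,0],
  [4.8,-0.2,-0.1,9.2,0,0,0],
  [4.8,-0.2,-0.1,9.2,0,0,0],
  [4.8,-0.2,-0.1,9.2,0,0,0],
  [4.8,-0.2,-0.1,6,0,0,0],
  [4.8,-0.2,-0.1,2,0,0,0],
  [4.8,-0.2,-0.1,-2,0,0,0],
])

```text
t: 7.3
ee_pos: [582.5, -24.5, 130.8]
tool_rot: [-2.355, -2.077, 0.002]
force: [1.3, -0.3, 0.0]
width: 47.9
grasp_force: 0.0
```

```bash
python3 - <<'E'
from h import *
print(bot.sense()["ee_pos"]); plan((513,235,200,103.9))
E
```

```text
[582.51693367 -24.54154018 130.80485776]
(513, 235, 200, 103.9) -> [24.88, -10.16, -6.89] [-0.1, -0.0, -21.1]
```

play_rows([
  [4.5,0,0,-4,0,0,0],
  [4.5,24.9,-10.2,-6.9,0,0,-21],
  [4.5,24.9,-10.2,-6.9,0,0,-21],
  [4.5,24.9,-10.2,-6.9,0,0,-21],
  [4.5,24.9,-10.2,-6.9,0,0,-21],
  [4.5,24.9,-10.2,-6.9,0,0,-21],
  [4.5,24.9,-10.2,-6.9,0,0,-21],
  [4.5,24.9,-10.2,-6.9,0,0,-21],
  [4.5,24.9,-10.2,-6.9,0,0,-21],
  [4.5,24.9,-10.2,-6.9,0,0,-21],
])

```text
t: 8.13
ee_pos: [513.1, 236.1, 200.1]
tool_rot: [1.934, 2.474, 0.002]
force: [0.1, -0.3, -0.1]
width: 44.9
grasp_force: 0.0
```

```bash
sed -i 's/blobs(im,(22,140,60),(34,255,255),20)/blobs(im,(18,140,60),(34,255,255),60)/; s/c\[1\])),28,1/c[1])),int(34*300\/z_),1/; s/def blocks(im,C,z=32):/def blocks(im,C,z=32,z_=300):/' h.py
python3 - <<'E'
from h import *
s,im=look("wrist"); cv2.imwrite("pics/w4.png",im); print(s["ee_pos"],s["tool_rot"])
for b in blocks(im,cam("wrist",s),z_=200): print(b)
E
```

```text
[513.05198984 236.0948166  200.09786849] [1.93359292e+00 2.47436955e+00 1.58818301e-03]
([307.1, 27.2], 359, [499.6, 364.1, 32.0], [32.9, 29.4], -14.2)
([428.1, 48.2], 330, [598.3, 373.7, 32.0], [34.0, 34.9], -4.8)
([290.7, 161.8], 281, [513.4, 256.7, 32.0], [28.6, 31.0], 14.0)
```

```bash
python3 -c "
from h import *
plan((512,256.7,120,104),(512,256.7,12,104))
plan((587.1,9.5,110,83.8),start=(512,256.7,110,104))"
```

```text
(512, 256.7, 120, 104) -> [2.14, 0.38, 7.97] [0.1, 0.0, -0.1]
(512, 256.7, 12, 104) -> [2.14, 0.37, 18.77] [0.1, 0.0, -0.1]
(587.1, 9.5, 110, 83.8) -> [-25.8, 1.31, 0.0] [0.0, -0.0, 20.2]
```

play_rows([
  [4.2,2.1,0.4,4,0,0,0],
  [4.2,2.1,0.4,8,0,0,0],
  [4.2,2.1,0.4,12,0,0,0],
  [4.2,2.1,0.4,16,0,0,0],
  [4.2,2.1,0.4,18.8,0,0,0],
  [1.5,2.1,0.4,18.8,0,0,0],
  [1.5,2.1,0.4,18.8,0,0,0],
  [1.5,2.1,0.4,18.8,0,0,0],
  [1.5,2.1,0.4,18.8,0,0,0],
  [1.5,2.1,0.4,15.5,0,0,0],
  [1.5,2.1,0.4,12,0,0,0],
  [1.5,2.1,0.4,9,0,0,0],
])

```text
t: 9.18
ee_pos: [512.6, 256.4, 112.8]
tool_rot: [1.937, 2.472, 0.003]
force: [0.4, 0.1, -1.2]
width: 29.0
grasp_force: 60.0
```

play_rows([
  [1.5,-25.8,1.3,0,0,0,20.2],
  [1.5,-25.8,1.3,0,0,0,20.2],
  [1.5,-25.8,1.3,0,0,0,20.2],
  [1.5,-25.8,1.3,0,0,0,20.2],
  [1.5,-25.8,1.3,0,0,0,20.2],
  [1.5,-25.8,1.3,0,0,0,20.2],
  [1.5,-25.8,1.3,0,0,0,20.2],
  [1.5,-25.8,1.3,0,0,0,20.2],
  [1.5,-25.8,1.3,0,0,0,20.2],
])

```text
t: 9.93
ee_pos: [586.6, 8.8, 110.7]
tool_rot: [2.342, 2.093, 0.002]
force: [0.7, 0.1, -1.4]
width: 28.9
grasp_force: 60.1
```

```bash
python3 - <<'E'
from h import *
plan((587.1,9.5,110,83.8),(587.1,9.5,20,83.8))
plan((499.6,342,200,75.8),start=(587.1,9.5,150,83.8))
E
```

```text
(587.1, 9.5, 110, 83.8) -> [0.07, 0.04, 0.07] [0.1, -0.0, -0.2]
(587.1, 9.5, 20, 83.8) -> [0.07, 0.03, 9.07] [0.1, -0.0, -0.2]
(499.6, 342, 200, 75.8) -> [32.11, -12.29, -5.0] [0.0, -0.0, 8.0]
```

play_rows([
  [1.5,0.1,0,3,0,0,0],
  [1.5,0.1,0,6,0,0,0],
  [1.5,0.1,0,8,0,0,0],
  [1.5,0.1,0,9,0,0,0],
  [1.5,0.1,0,9,0,0,0],
  [1.5,0.1,0,9,0,0,0],
  [4.8,0.1,0,9,0,0,0],
  [4.8,0.1,0,9,0,0,0],
  [4.8,0.1,0,9,0,0,0],
  [4.8,0.1,0,5,0,0,0],
  [4.8,0.1,0,1,0,0,0],
  [4.8,0.1,0,-3,0,0,0],
])

```text
t: 10.93
ee_pos: [586.2, 9.9, 141.0]
tool_rot: [-2.341, -2.094, 0.001]
force: [0.9, -0.1, 0.4]
width: 47.7
grasp_force: 0.0
```

play_rows([
  [4.5,3,-1,-4,0,0,0],
  [4.5,32.1,-12.3,-5,0,0,8],
  [4.5,32.1,-12.3,-5,0,0,8],
  [4.5,32.1,-12.3,-5,0,0,8],
  [4.5,32.1,-12.3,-5,0,0,8],
  [4.5,32.1,-12.3,-5,0,0,8],
  [4.5,32.1,-12.3,-5,0,0,8],
  [4.5,32.1,-12.3,-5,0,0,8],
  [4.5,32.1,-12.3,-5,0,0,8],
  [4.5,32.1,-12.3,-5,0,0,8],
  [4.5,32.1,-12.3,-5,0,0,8],
])

```text
t: 11.85
ee_pos: [499.6, 344.0, 190.5]
tool_rot: [2.478, 1.93, 0.003]
force: [-0.2, 0.2, -0.3]
width: 45.0
grasp_force: 0.0
```

```bash
python3 - <<'E'
from h import *
s,im=look("wrist"); cv2.imwrite("pics/w5.png",im); print(s["ee_pos"],s["tool_rot"])
for b in blocks(im,cam("wrist",s),z_=200): print(b)
plan((500,364.3,120,75.8),(500,364.3,12,75.8))
plan((590.9,45.2,110,83.8),start=(500,364.3,120,75.8))
E
```

```text
[499.55778122 344.04393888 190.53796725] [2.47794133 1.92982435 0.002928  ]
([387.1, 9.9], 367, [610.0, 459.8, 32.0], [14.4, 15.6], -12.9)
([392.9, 124.3], 316, [598.4, 373.5, 32.0], [30.2, 34.6], -5.1)
([278.5, 164.8], 299, [499.6, 363.8, 32.0], [30.9, 29.3], -14.2)
(500, 364.3, 120, 75.8) -> [2.08, -0.53, 7.01] [0.1, -0.0, -0.1]
(500, 364.3, 12, 75.8) -> [2.08, -0.54, 17.81] [0.1, -0.0, -0.1]
(590.9, 45.2, 110, 83.8) -> [-28.71, 16.64, 1.0] [0.0, 0.0, -8.0]
```

play_rows([
  [4.2,2.1,-0.5,4,0,0,0],
  [4.2,2.1,-0.5,8,0,0,0],
  [4.2,2.1,-0.5,12,0,0,0],
  [4.2,2.1,-0.5,16,0,0,0],
  [4.2,2.1,-0.5,17.8,0,0,0],
  [1.5,2.1,-0.5,17.8,0,0,0],
  [1.5,2.1,-0.5,17.8,0,0,0],
  [1.5,2.1,-0.5,17.8,0,0,0],
  [1.5,2.1,-0.5,17.8,0,0,0],
  [1.5,2.1,-0.5,14,0,0,0],
  [1.5,2.1,-0.5,10,0,0,0],
  [1.5,2.1,-0.5,7,0,0,0],
])

```text
t: 12.9
ee_pos: [501.5, 364.8, 124.1]
tool_rot: [2.481, 1.926, 0.008]
force: [0.6, 0.3, -0.0]
width: 28.8
grasp_force: 60.9
```

play_rows([
  [1.5,-28.7,16.6,1,0,0,-8],
  [1.5,-28.7,16.6,1,0,0,-8],
  [1.5,-28.7,16.6,1,0,0,-8],
  [1.5,-28.7,16.6,1,0,0,-8],
  [1.5,-28.7,16.6,1,0,0,-8],
  [1.5,-28.7,16.6,1,0,0,-8],
  [1.5,-28.7,16.6,1,0,0,-8],
  [1.5,-28.7,16.6,1,0,0,-8],
  [1.5,-28.7,16.6,1,0,0,-8],
  [1.5,-28.7,16.6,1,0,0,-8],
  [1.5,-28.7,16.6,1,0,0,-8],
])

```text
t: 13.82
ee_pos: [590.3, 44.9, 110.9]
tool_rot: [2.341, 2.093, 0.003]
force: [0.6, 0.8, -1.3]
width: 28.8
grasp_force: 60.9
```

```bash
python3 - <<'E'
from h import *
plan((590.9,45.2,110,83.8),(590.9,45.2,20.5,83.8))
plan((596,352,200,85),start=(590.9,45.2,150,83.8))
E
```

```text
(590.9, 45.2, 110, 83.8) -> [0.04, 0.06, 0.09] [0.1, -0.0, -0.2]
(590.9, 45.2, 20.5, 83.8) -> [0.03, 0.04, 9.04] [0.1, -0.0, -0.2]
(596, 352, 200, 85) -> [30.56, -2.81, -5.0] [0.0, 0.0, -1.2]
```

play_rows([
  [1.5,0,0,3,0,0,0],
  [1.5,0,0,6,0,0,0],
  [1.5,0,0,8,0,0,0],
  [1.5,0,0,9,0,0,0],
  [1.5,0,0,9,0,0,0],
  [1.5,0,0,9,0,0,0],
  [4.8,0,0,9,0,0,0],
  [4.8,0,0,9,0,0,0],
  [4.8,0,0,9,0,0,0],
  [4.8,0,0,5,0,0,0],
  [4.8,0,0,1,0,0,0],
  [4.8,0,0,-3,0,0,0],
])

```text
t: 14.82
ee_pos: [589.5, 45.0, 141.0]
tool_rot: [-2.341, -2.094, 0.0]
force: [0.9, -0.7, -0.2]
width: 47.9
grasp_force: 0.0
```

play_rows([
  [4.5,3,0,-4,0,0,0],
  [4.5,30.6,-2.8,-5,0,0,0],
  [4.5,30.6,-2.8,-5,0,0,0],
  [4.5,30.6,-2.8,-5,0,0,0],
  [4.5,30.6,-2.8,-5,0,0,0],
  [4.5,30.6,-2.8,-5,0,0,0],
  [4.5,30.6,-2.8,-5,0,0,0],
  [4.5,30.6,-2.8,-5,0,0,0],
  [4.5,30.6,-2.8,-5,0,0,0],
  [4.5,30.6,-2.8,-5,0,0,0],
  [4.5,30.6,-2.8,-5,0,0,0],
])

```text
t: 15.73
ee_pos: [596.0, 352.0, 189.9]
tool_rot: [2.34, 2.095, 0.001]
force: [0.4, -0.0, -0.7]
width: 45.4
grasp_force: 0.0
```

```bash
python3 - <<'E'
from h import *
s,im=look("wrist"); cv2.imwrite("pics/w6.png",im); print(s["ee_pos"],s["tool_rot"])
for b in blocks(im,cam("wrist",s),z_=200): print(b)
E
```

```text
[595.98380132 352.00658389 189.93853022] [2.34037356e+00 2.09476911e+00 7.14888380e-04]
([288.5, 49.9], 328, [611.1, 460.0, 32.0], [14.7, 14.7], -6.3)
([284.3, 161.9], 303, [598.2, 373.4, 32.0], [31.6, 29.2], -6.3)
```

View pics/w6.png

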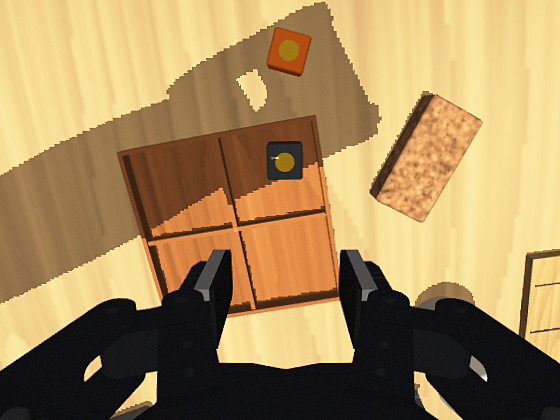

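The picture shows the last block at (284,162), ~15 px from the right tray wall, so I grip it higher, with fingertips just above the wall.

```bash
python3 - <<'E'
from h import *
plan((598,373.4,17,83.8))
plan((594.8,80,115,83.8),start=(598,373.4,120,83.8))
E
```

```text
(598, 373.4, 17, 83.8) -> [2.22, -0.06, 17.27] [0.0, 0.0, -0.2]
(594.8, 80, 115, 83.8) -> [-29.2, 2.85, 0.5] [0.0, 0.0, 0.0]
```

play_rows([
  [4.2,2.2,-0.1,4,0,0,0],
  [4.2,2.2,-0.1,8,0,0,0],
  [4.2,2.2,-0.1,12,0,0,0],
  [4.2,2.2,-0.1,15,0,0,0],
  [4.2,2.2,-0.1,17.3,0,0,0],
  [1.5,2.2,-0.1,17.3,0,0,0],
  [1.5,2.2,-0.1,17.3,0,0,0],
  [1.5,2.2,-0.1,17.3,0,0,0],
  [1.5,2.2,-0.1,17.3,0,0,0],
  [1.5,2.2,-0.1,14,0,0,0],
  [1.5,2.2,-0.1,10,0,0,0],
  [1.5,2.2,-0.1,7,0,0,0],
])

```text
t: 16.78
ee_pos: [597.7, 374.2, 122.5]
tool_rot: [2.341, 2.094, 0.003]
force: [2.0, -0.1, -0.8]
width: 28.5
grasp_force: 64.3
```

play_rows([
  [1.5,-29.2,2.8,0.5,0,0,0],
  [1.5,-29.2,2.8,0.5,0,0,0],
  [1.5,-29.2,2.8,0.5,0,0,0],
  [1.5,-29.2,2.8,0.5,0,0,0],
  [1.5,-29.2,2.8,0.5,0,0,0],
  [1.5,-29.2,2.8,0.5,0,0,0],
  [1.5,-29.2,2.8,0.5,0,0,0],
  [1.5,-29.2,2.8,0.5,0,0,0],
  [1.5,-29.2,2.8,0.5,0,0,0],
])

```text
t: 17.53
ee_pos: [593.0, 78.5, 115.5]
tool_rot: [2.345, 2.089, 0.002]
force: [0.3, 0.8, -1.9]
width: 28.7
grasp_force: 64.3
```

```bash
python3 - <<'E'
from h import *
plan((594.8,80,25.5,83.8))
E
```

```text
(594.8, 80, 25.5, 83.8) -> [0.17, 0.14, 9.0] [0.1, -0.0, -0.4]
```

play_rows([
  [1.5,0.2,0.1,3,0,0,0],
  [1.5,0.2,0.1,6,0,0,0],
  [1.5,0.2,0.1,8,0,0,0],
  [1.5,0.2,0.1,9,0,0,0],
  [1.5,0.2,0.1,9,0,0,0],
  [1.5,0.2,0.1,9,0,0,0],
  [4.8,0.2,0.1,9,0,0,0],
  [4.8,0.2,0.1,9,0,0,0],
  [4.8,0.2,0.1,9,0,0,0],
  [4.8,0.2,0.1,5,0,0,0],
  [4.8,0.2,0.1,1,0,0,0],
  [4.8,0.2,0.1,-3,0,0,0],
])

```text
t: 18.53
ee_pos: [592.6, 84.2, 143.9]
tool_rot: [-2.337, -2.094, 0.004]
force: [0.6, 0.6, 1.1]
width: 47.9
grasp_force: 0.0
```

play_rows([
  [8.5,-9,0,-15,0,0,0],
  [8.5,-9,0,-15,0,0,0],
  [8.5,-9,0,-15,0,0,0],
  [8.5,-9,0,-15,0,0,0],
  [8.5,-9,0,-15,0,0,0],
  [8.5,-9,0,-15,0,0,0],
  [8.5,-9,0,-15,0,0,0],
])

```text
t: 19.12
ee_pos: [583.9, -5.8, 293.5]
tool_rot: [-2.34, -2.095, -0.0]
force: [-0.5, 1.1, -0.4]
width: 85.2
grasp_force: 0.0
```

```bash
python3 - <<'E'
from h import *
s,im=look("wrist"); cv2.imwrite("pics/w7.png",im); print(s["ee_pos"],s["tool_rot"])
C=cam("wrist",s)
for b in blocks(im,C,z=40,z_=300): print(b)
print(cv2.minAreaRect(onplane(C,redrect(im),52)[:,:2].astype(np.float32)))
E
```

```text
[583.88011875  -5.78498027 293.53625801] [-2.33987707e+00 -2.09470004e+00 -6.38908290e-05]
([280.2, 96.2], 142, [587.4, 71.1, 40.0], [70.9, 67.8], 11.2)
([286.9, 117.0], 190, [592.1, 49.1, 40.0], [68.6, 72.2], -6.3)
([287.7, 150.8], 176, [589.0, 13.4, 40.0], [70.4, 73.7], -6.3)
([287.4, 186.5], 168, [584.4, -26.0, 40.0], [62.1, 75.6], -6.3)
((671.9166259765625, 17.7569580078125), (144.71304321289062, 59.96354675292969), 83.99137115478516)
```

View pics/w7.png

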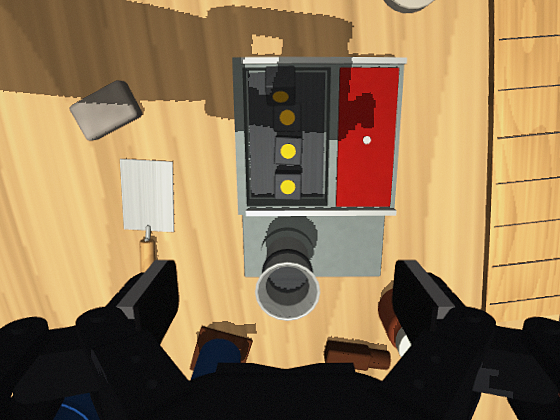

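Four dots lie in the well, but the fourth at (280,96) is close to the third and looks tilted. Looking closer.

```bash
python3 - <<'E'
from h import *
im=cv2.imread("pics/w7.png")[50:215,225:345]
im=np.clip((im/255.)**.5*255,0,255).astype(np.uint8)
cv2.imwrite("pics/w7c.png",cv2.resize(im,None,fx=3.6,fy=3.6,interpolation=cv2.INTER_CUBIC))
E
```

```text
(no output)
```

View pics/w7c.png

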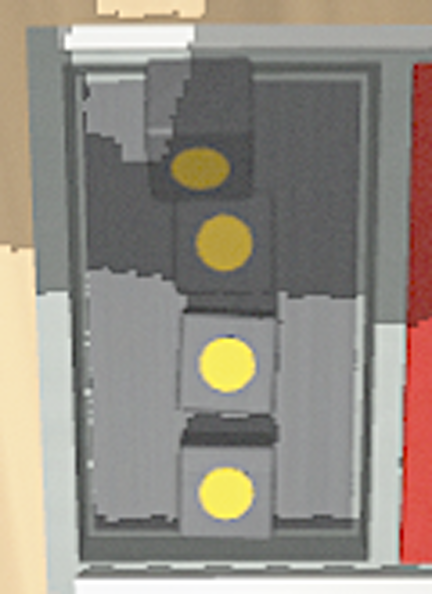

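The fourth block is lying tilted ~45° about the stand's x axis (dot facing −y), wedged between wall and block 3. I'll check the side camera for its height and regrip it with a tilted tool.

```bash
python3 - <<'E'
from h import *
s,im=look("side"); s2,sc=look("scene"); cv2.imwrite("pics/sd8.png",im)
w=bot.sense(); C=cam("wrist",w); Cs=cam("side")
for z in(50,57,62): print(z,onplane(C,[(281,86)],z).round(1), proj(Cs,onplane(C,[(281,86)],z)).round(0))
print(onplane(C,[(280.2,96.2)],48), onplane(C,[(281,65.8)],40),onplane(C,[(281,104)],40))
c=proj(Cs,[[592,60,40]])[0].astype(int)
print(c,[b[:2] for b in blobs(im,(18,120,60),(34,255,255),4) if abs(b[0][0]-c[0])<60 and abs(b[0][1]-c[1])<60])
x,y=c; A=im[y-45:y+45,x-60:x+60]; c2=proj(cam("scene"),[[592,60,40]])[0].astype(int);x,y=c2;B=sc[y-45:y+45,x-60:x+60]
g=lambda q:cv2.resize(np.clip((q/255.)**.6*255,0,255).astype(np.uint8),(400,300),interpolation=cv2.INTER_CUBIC)
cv2.imwrite("pics/s8.png",np.hstack([g(A),g(B)]))
E
```

```text
50 [[587.4  81.2  50. ]] [[246. 241.]]
57 [[587.5  80.8  57. ]] [[246. 238.]]
62 [[587.5  80.5  62. ]] [[246. 237.]]
[[585.44628494  71.4188026   48.        ]] [[589.5102248  101.60237369  40.        ]] [[585.27258957  63.69767575  40.        ]]
[249 238] [([217.5, 188.2], 4), ([271.4, 222.1], 24), ([261.6, 229.5], 23), ([252.5, 236.6], 26), ([231.7, 265.5], 6)]
```

View pics/s8.png

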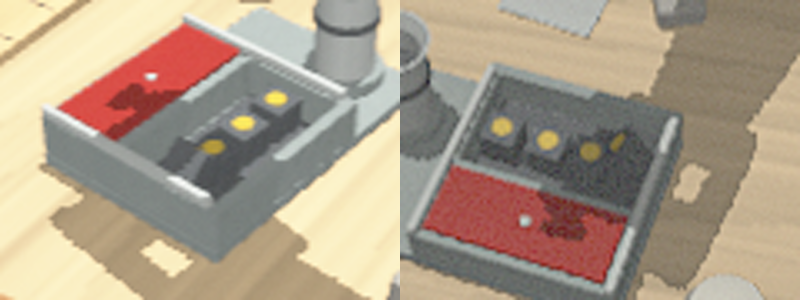

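The views confirm it: block 4's dot is seen edge-on in the scene view and hidden in the side view. Triangulating its dot.

```bash
python3 - <<'E'
from h import *
w=bot.sense(); C=cam("wrist",w); Cc=cam("scene"); c2=proj(Cc,[[592,60,40]])[0].astype(int)
p=(c2[0]-60+(617-400)*.3,c2[1]-45+142*.3); print(p,tri(Cc,[p],C,[(280.2,96.2)]))
sc=imaging.read_camera("scene")
print([b[:2] for b in blobs(sc,(16,80,40),(36,255,255),2) if abs(b[0][0]-c2[0])<40 and abs(b[0][1]-c2[1])<30])
# tool pose plan: lean of body toward -y: rotate about stand x axis
yaw=83.8; ax=np.array([np.cos(np.radians(-6.2)),np.sin(np.radians(-6.2)),0])
for lean in(22,-22):
    Rt=R.from_rotvec(ax*np.radians(lean))*R.from_euler("z",yaw,degrees=True)*R.from_rotvec([np.pi,0,0])
    R0=R.from_rotvec(w["tool_rot"]); print(lean,(R0.inv()*Rt).as_rotvec(degrees=True).round(1),"tool z",Rt.apply([0,0,1]).round(2),"x",Rt.apply([1,0,0]).round(2))
E
```

```text
(np.float64(287.1), np.float64(239.6)) (array([585.4554344 ,  71.38844363,  48.11167777]), np.float64(0.05622336890442061))
[([279.6, 242.8], 129604), ([252.2, 234.5], 32), ([265.9, 238.6], 31), ([286.8, 239.1], 18), ([278.7, 241.9], 31)]
22 [-0.3 22.  -0.1] tool z [ 0.04  0.37 -0.93] x [0.1  0.92 0.37]
-22 [ -0.3 -22.   -0. ] tool z [-0.04 -0.37 -0.93] x [ 0.1   0.92 -0.37]
```

play_rows([
  [4.2,9.1,-0.6,15,0,22,0],
  [4.2,9.1,-0.6,15,0,22,0],
  [4.2,9.1,-0.6,15,0,22,0],
  [4.2,9.1,-0.6,15,0,22,0],
  [4.2,9.1,-0.6,15,0,22,0],
  [4.2,9.1,-0.6,15,0,22,0],
  [4.2,9.1,-0.6,18,0,22,0],
  [4.2,9.1,-0.6,21,0,22,0],
])

```text
t: 19.98
ee_pos: [592.4, 83.9, 88.8]
tool_rot: [-2.131, -1.913, -0.423]
force: [0.3, 0.4, -0.6]
width: 41.8
grasp_force: 0.0
```

```bash
python3 - <<'E'
from h import *
s=bot.sense(); R0=R.from_rotvec(s["tool_rot"]); print(s["ee_pos"],s["qpos"],R0.apply([0,0,1]))
ax=np.array([np.cos(np.radians(-6.2)),np.sin(np.radians(-6.2)),0])
print("down",R0.inv().apply(np.array([588,85.8,27])-s["ee_pos"])/10, "up 1cm",R0.inv().apply([0,0,1]))
E
```

```text
[592.39961053  83.92293477  88.77906069] [-0.1892678   0.26448286  1.92290021  0.4519375   1.02365822 -0.33308438] [ 0.05070915  0.37002455 -0.92763701]
down [-2.17620732 -0.52360051  5.77800027] up 1cm [ 0.37333136  0.01064313 -0.92763701]
```

play_rows([
  [4.2,0,-0.5,0,0,0,0],
  [4.2,-0.7,-0.5,2,0,0,0],
  [4.2,-1.5,-0.5,4,0,0,0],
  [4.2,-2.2,-0.5,5.8,0,0,0],
  [4.2,-2.2,-0.5,5.8,0,0,0],
  [4.2,-2.2,-0.5,5.8,0,0,0],
  [1.5,-2.2,-0.5,5.8,0,0,0],
  [1.5,-2.2,-0.5,5.8,0,0,0],
  [1.5,-2.2,-0.5,5.8,0,0,0],
  [1.5,-2.2,-0.5,5.8,0,0,0],
  [1.5,-2.2,-0.5,5.8,0,0,0],
])

```text
t: 20.9
ee_pos: [585.5, 85.9, 25.2]
tool_rot: [-2.13, -1.907, -0.419]
force: [-0.6, -2.2, 7.5]
width: 29.2
grasp_force: 59.4
```

play_rows([
  [1.5,0.7,0,-1.8,0,0,0],
  [1.5,1.5,0,-3.7,0,0,0],
  [1.5,2.2,0,-5.5,0,0,0],
  [1.5,3.3,0,-8,0,0,0],
  [1.5,3.3,0,-8,0,0,0],
])

```text
t: 21.32
ee_pos: [586.3, 86.8, 114.6]
tool_rot: [-2.131, -1.911, -0.423]
force: [1.4, -0.3, -0.4]
width: 29.3
grasp_force: 59.8
```

```bash
python3 - <<'E'
from h import *
s,im=look("wrist"); cv2.imwrite("pics/w9.png",im); print(s["ee_pos"],s["width"])
C=cam("wrist",s)
ax=np.array([np.cos(np.radians(-6.2)),np.sin(np.radians(-6.2)),0])
R0=R.from_rotvec(s["tool_rot"])
for t,l in(((593,82,100),0),((593,82,100),-22)):
    Rt=R.from_rotvec(ax*np.radians(l))*R.from_euler("z",83.8,degrees=True)*R.from_rotvec([np.pi,0,0])
    print(l,R0.inv().apply(np.array(t)-s["ee_pos"])/10,(R0.inv()*Rt).as_rotvec(degrees=True))
for b in blocks(im,C,z=40,z_=200): print(b)
E
```

```text
[586.29655912  86.80289137 114.56137778] 29.310004680642407
0 [-0.92167076  0.70634673  1.20497858] [  0.52712712 -21.99147968  -0.03808819]
-22 [-0.92167076  0.70634673  1.20497858] [  0.519721   -43.99132017  -0.14055064]
([285.2, 313.4], 906, [583.8, 54.5, 40.0], [62.3, 63.3], -12.0)
```

View pics/w9.png

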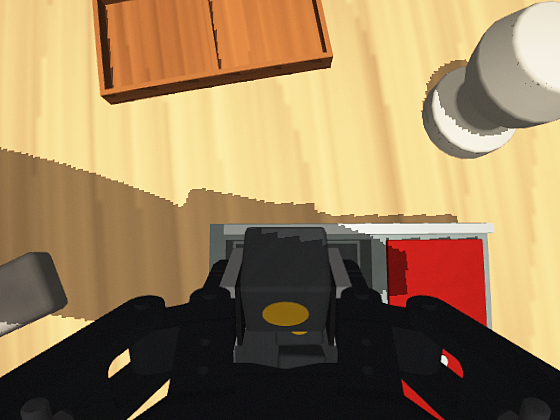

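Block is held with dot tilted ~27° relative to the tool (ellipse ratio at (285,313)); I'll rotate about −48° to level it and lower it.

play_rows([
  [1.5,-0.3,0.4,0,0,-48,0],
  [1.5,-0.3,0.4,0,0,-48,0],
  [1.5,-0.3,0.4,0,0,-48,0],
  [1.5,-0.3,0.4,0,0,-48,0],
  [1.5,-0.3,0.4,0,0,-48,0],
  [1.5,-0.3,0.4,0,0,-48,0],
  [1.5,-0.3,0.4,0,0,-48,0],
  [1.5,-0.3,0.4,0,0,-48,0],
  [1.5,-0.3,0.4,0,0,-48,0],
])

```text
t: 22.12
ee_pos: [585.5, 84.7, 105.2]
tool_rot: [2.086, 1.872, -0.485]
force: [0.1, -0.3, -1.7]
width: 29.3
grasp_force: 59.6
```

```bash
python3 - <<'E'
from h import *
s,im=look("side"); R0=R.from_rotvec(s["tool_rot"]); print(s["ee_pos"],s["qpos"],R0.apply([0,0,1]))
sc=imaging.read_camera("scene")
W=imaging.read_camera("wrist")
for c,a,m in blobs(W,(18,140,60),(34,255,255),60):
    k=max(cv2.findContours(m.astype(np.uint8),0,1)[0],key=cv2.contourArea)
    print("dot",c,a,cv2.fitEllipse(k) if a>100 else 0)
for z in(60,20,12): print(z,R0.inv().apply(np.array([594.5,76,z])-s["ee_pos"])/10)
out=[]
for n,I in(("side",im),("scene",sc)):
    x,y=proj(cam(n),[[594,85,115]])[0].astype(int); out.append(cv2.resize(I[y-45:y+45,x-60:x+60],(400,300),interpolation=cv2.INTER_CUBIC))
cv2.imwrite("pics/s10.png",np.hstack(out))
E
```

```text
[585.50530957  84.65009993 105.15975807] [ 0.15063091  0.34695989  1.79651084 -0.47526324  1.17085137  0.48470707] [-0.05199054 -0.43418021 -0.89932448]
dot [299.3, 217.4] 394 ((299.2632141113281, 217.3634033203125), (18.177305221557617, 25.456836700439453), 87.59477996826172)
dot [285.0, 313.4] 894 ((285.0682373046875, 313.4443664550781), (23.220964431762695, 46.239158630371094), 89.91392517089844)
60 [1.28710912 1.01064253 4.39013395]
20 [3.03612359 1.03054171 7.98743188]
12 [3.38592649 1.03452155 8.70689147]
```

View pics/s10.png

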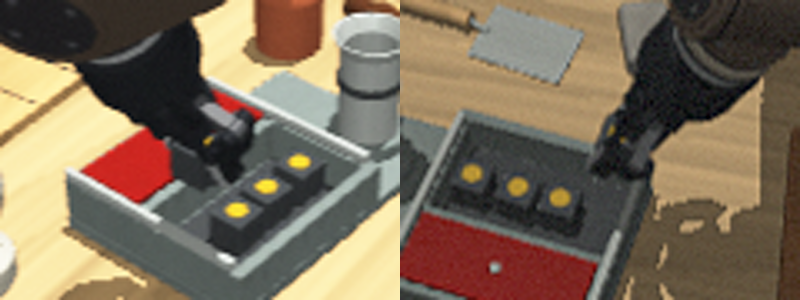

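Held block is level-ish (dot ellipse ratio 0.50, as expected), three others flat in a row.

```bash
python3 - <<'E'
from h import *
s=bot.sense(); C=cam("wrist",s); print(onplane(C,[(299.3,217.4)],40)); R0=R.from_rotvec(s["tool_rot"])
for z in(60,20): print(z,R0.inv().apply(np.array([594.5,76,z])-s["ee_pos"])/10,R0.inv().apply([0,0,1]))
E
```

```text
[[592.26132805  47.89381355  40.        ]]
60 [1.53356683 0.84300762 4.52517382] [-4.37216939e-01 -7.66639906e-04 -8.99355747e-01]
20 [3.28243459 0.84607418 8.12259681] [-4.37216939e-01 -7.66639906e-04 -8.99355747e-01]
```

play_rows([
  [1.5,0.8,0.8,2.5,0,0,0],
  [1.5,1.5,0.8,4.5,0,0,0],
  [1.5,2.3,0.8,6.2,0,0,0],
  [1.5,2.9,0.8,7.5,0,0,0],
  [1.5,3.3,0.8,8.2,0,0,0],
  [1.5,3.3,0.8,8.2,0,0,0],
  [1.5,3.3,0.8,8.2,0,0,0],
])

```text
t: 22.85
ee_pos: [596.7, 71.6, 27.9]
tool_rot: [2.082, 1.856, -0.491]
force: [-9.1, -8.6, 24.5]
width: 29.0
grasp_force: 71.5
```

```bash
python3 -c "
from h import *
s=bot.sense();print(s['ee_pos'],s['force'],s['torque'],s['width'])"
```

```text
[596.67619199  71.57727389  27.90125276] [-9.11390482 -8.56587817 24.47446778] [-2.16951605  1.40358076 -0.49101824] 29.01201829296876
```

```bash
python3 - <<'E'
from h import *
s=dict(ee_pos=[583.88,-5.785,293.536],tool_rot=[-2.33987707,-2.09470004,0]); C=cam("wrist",s)
for p in((285,61),(285,64),(285,66.5),(285,68.3),(285,71.5),(285,205.5),(285,207)): print(p,onplane(C,[p],46).round(1)[0],onplane(C,[p],12).round(1)[0])
im=cv2.imread("pics/w7.png"); print(cv2.cvtColor(im,cv2.COLOR_BGR2GRAY)[55:80,315]); print(cv2.cvtColor(im,cv2.COLOR_BGR2GRAY)[198:218,315])
s,w=look("wrist"); C=cam("wrist",s); cv2.imwrite("pics/w11.png",w)
for c,a,m in blobs(w,(18,140,60),(34,255,255),60): print(c,a)
print(proj(C,[[600,99,46],[600,104,46]]))
E
```

```text
(285, 61) [596.3 104.7  46. ] [596.7 108.6  12. ]
(285, 64) [596.  101.8  46. ] [596.3 105.5  12. ]
(285, 66.5) [595.7  99.4  46. ] [596.  102.9  12. ]
(285, 68.3) [595.5  97.7  46. ] [595.8 101.   12. ]
(285, 71.5) [595.2  94.6  46. ] [595.5  97.6  12. ]
(285, 205.5) [579.6 -45.9  46. ] [578.6 -55.1  12. ]
(285, 207) [579.5 -47.6  46. ] [578.4 -57.   12. ]
[ 99 102 115 116 116 114 116 112  75  67  76  81  52  35  31  59  74  47
  36  37  37  40  35  37  36]
[ 70  46  45  46  47  42  42  56 151  61  63  58 140 255 243 239 243 249
 142 152]
[282.5, 357.6] 377
[[284.41352138 257.73652782]
 [282.66990088 247.98449452]]
```

View pics/w11.png

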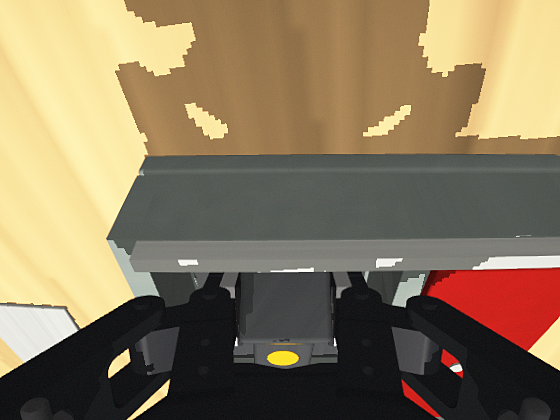

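The picture shows the block's +y face at (285,306) and no dot on it: it caught the +y wall's rim and swivelled in the grip. I'll lift it, set it on the bare bench at (580,183), and turn it upright there.

play_rows([
  [1.5,-1.2,0,-2.5,0,0,0],
  [1.5,-3.5,0,-7.2,0,0,0],
  [1.5,-3.5,0,-7.2,0,0,0],
  [1.5,-3.5,0,-7.2,0,0,0],
])

```text
t: 23.23
ee_pos: [598.0, 76.0, 105.3]
tool_rot: [2.087, 1.86, -0.468]
force: [0.0, 0.2, -2.0]
width: 29.2
grasp_force: 69.2
```

```bash
cat >> h.py <<'E'
def lplan(*T,yaw=83.8):
    s=bot.sense(); R0=R.from_rotvec(s["tool_rot"]); a=np.radians(yaw-90)
    print("now",np.round(s["ee_pos"],1),R0.apply([0,0,1]).round(2),"w",round(s["width"],1),"F",np.round(s["force"],1))
    for x,y,z,l in T:
        Rt=R.from_rotvec(np.array([np.cos(a),np.sin(a),0])*np.radians(l))*R.from_euler("z",yaw,degrees=True)*R.from_rotvec([np.pi,0,0])
        print((x,y,z,l),"->",(R0.inv().apply(np.array([x,y,z])-s["ee_pos"])/10).round(2).tolist(),(R0.inv()*Rt).as_rotvec(degrees=True).round(1).tolist())
E
python3 - <<'E'
from h import *
s,W=look("wrist")
for c,a,m in blobs(W,(18,140,60),(34,255,255),30): print("dot",c,a)
g=cv2.cvtColor(W,cv2.COLOR_BGR2GRAY); print(g[200:380:4,285])
lplan((580,183,90,0))
E
```

```text
dot [278.2, 212.7] 425
dot [280.5, 250.0] 252
[ 97 112 215 214 215 222  94  94  40  90  95 149 213 214   6  68  67  66
  66  64  66  64  63  64  63  65  67  68  68  67  70  69  69  71  69  96
 137 117 117 117 118  48  34  22  20]
now [596.   76.1 102.1] [-0.04 -0.43 -0.9 ] w 29.4 F [ 0.4  0.6 -2.2]
(580, 183, 90, 0) -> [9.92, -2.8, -3.48] [0.3, 25.9, -0.3]
```

```bash
python3 - <<'E'
from h import *
lplan((580,180,90,-43))
E
```

```text
now [596.   76.1 102.1] [-0.04 -0.43 -0.9 ] w 29.4 F [ 0.4  0.6 -2.2]
(580, 180, 90, -43) -> [9.65, -2.77, -3.35] [0.1, -17.1, -0.4]
```

play_rows([
  [1.5,4,-2,-3.3,0,-17,0],
  [1.5,9.6,-2.8,-3.3,0,-17,0],
  [1.5,9.6,-2.8,-3.3,0,-17,0],
  [1.5,9.6,-2.8,-3.3,0,-17,0],
  [1.5,9.6,-2.8,-3.3,0,-17,0],
  [1.5,9.6,-2.8,-3.3,0,-17,0],
  [1.5,9.6,-2.8,-3.3,0,-17,0],
])

```text
t: 23.87
ee_pos: [577.6, 178.7, 86.6]
tool_rot: [1.895, 1.693, -0.747]
force: [0.3, -1.0, -2.2]
width: 29.5
grasp_force: 69.1
```

```bash
python3 - <<'E'
from h import *
lplan((580,180,40,-43),(580,180,14,-43)); print(bot.sense()["qpos"])
W=imaging.read_camera("side"); C=cam("side")
print(proj(C,[[580,190,100]]), [b[:2] for b in blobs(W,(18,120,60),(34,255,255),8)])
E
```

```text
now [577.6 178.7  86.6] [-0.08 -0.68 -0.73] w 29.5 F [ 0.3 -1.  -2.2]
(580, 180, 40, -43) -> [3.3, 0.23, 3.3] [-0.2, 0.0, -0.1]
(580, 180, 14, -43) -> [5.07, 0.23, 5.2] [-0.2, 0.0, -0.1]
[ 0.38082004  0.54548023  1.646904   -0.65440529  1.40726857  0.75786309]
[[218.83361597 251.65713499]] [([420.8, 118.9], 9), ([456.0, 124.5], 15), ([339.2, 161.9], 20), ([326.3, 169.7], 9), ([271.4, 222.1], 24), ([261.6, 229.5], 23), ([359.4, 234.8], 20), ([252.9, 236.6], 25), ([219.3, 245.4], 19), ([120.6, 302.7], 10), ([114.8, 359.3], 75)]
```

play_rows([
  [1.5,2,0.2,2,0,0,0],
  [1.5,3.3,0.2,3.3,0,0,0],
  [1.5,4.3,0.2,4.4,0,0,0],
  [1.5,5,0.2,5.1,0,0,0],
  [1.5,5.1,0.2,5.2,0,0,0],
  [1.5,5.1,0.2,5.2,0,0,0],
])

```text
t: 24.42
ee_pos: [579.8, 181.0, 14.1]
tool_rot: [1.893, 1.694, -0.747]
force: [-0.3, -0.1, -1.8]
width: 29.3
grasp_force: 69.1
```

```bash
python3 - <<'E'
from h import *
lplan((580,180,110,-43))
E
```

```text
now [579.8 181.   14.1] [-0.08 -0.68 -0.73] w 29.3 F [-0.3 -0.1 -1.8]
(580, 180, 110, -43) -> [-6.61, 0.03, -6.94] [-0.2, 0.0, -0.1]
```

play_rows([
  [1.5,0.2,0,0.2,0,0,0],
  [1.5,0.3,0,0.35,0,0,0],
  [1.5,0.3,0,0.35,0,0,0],
  [4.6,0.3,0,0.35,0,0,0],
  [4.6,0.3,0,0.35,0,0,0],
  [4.6,0.3,0,0.35,0,0,0],
  [4.6,-2,0,-2.5,0,0,0],
  [4.6,-4,0,-5,0,0,0],
  [4.6,-6.6,0,-7,0,0,0],
  [4.6,-6.6,0,-7,0,0,0],
])

```text
t: 25.25
ee_pos: [584.0, 182.0, 119.2]
tool_rot: [1.895, 1.688, -0.73]
force: [1.4, 1.0, 0.6]
width: 45.8
grasp_force: 0.0
```

```bash
python3 - <<'E'
from h import *
lplan((583,145,210,0))
E
```

```text
now [584.  182.  119.2] [-0.07 -0.68 -0.73] w 45.8 F [1.4 1.  0.6]
(583, 145, 210, 0) -> [-8.87, 0.42, -4.15] [0.6, 42.8, -0.4]
```

play_rows([
  [4.6,-8.9,0.4,-4.1,0,42.8,0],
  [4.6,-8.9,0.4,-4.1,0,42.8,0],
  [4.6,-8.9,0.4,-4.1,0,42.8,0],
  [4.6,-8.9,0.4,-4.1,0,42.8,0],
  [4.6,-8.9,0.4,-4.1,0,42.8,0],
  [4.6,-8.9,0.4,-4.1,0,42.8,0],
  [4.6,-8.9,0.4,-4.1,0,42.8,0],
  [4.6,-8.9,0.4,-4.1,0,42.8,0],
  [4.6,-8.9,0.4,-4.1,0,42.8,0],
])

```text
t: 26.0
ee_pos: [579.5, 143.7, 201.2]
tool_rot: [2.339, 2.093, -0.007]
force: [0.3, 1.2, 0.5]
width: 46.0
grasp_force: 0.0
```

```bash
cat >> h.py <<'E'
def dots(im,C,z,amin=60):
    for c,a,m in blobs(im,(18,140,60),(34,255,255),amin):
        k=max(cv2.findContours(m.astype(np.uint8),0,1)[0],key=cv2.contourArea)
        print("dot",c,a,np.round(cv2.fitEllipse(k)[1],1),onplane(C,[c],z).round(1)[0])
E
python3 - <<'E'
from h import *
s,W=look("wrist"); print(s["ee_pos"]); C=cam("wrist",s); cv2.imwrite("pics/w12.png",W)
dots(W,C,28); print(blocks(W,C,z=28,z_=200))
S=imaging.read_camera("side"); print([(b[:2],onplane(cam("side"),[b[0]],28).round(0)[0].tolist()) for b in blobs(S,(18,120,60),(34,255,255),8) if 200<b[0][0]<275 and b[0][1]>200])
E
```

```text
[579.53100643 143.6942646  201.23067999]
dot [281.7, 115.3] 306 [18.6 19.1] [583.4 201.6  28. ]
dot [309.4, 284.4] 232 [15.3 17.4] [592.1  41.9  28. ]
dot [309.9, 317.7] 203 [14.2 16.3] [589.3   5.3  28. ]
dot [308.7, 352.5] 186 [13.5 15.6] [584.4 -35.6  28. ]
[([281.7, 115.3], 306, [583.4, 201.6, 28.0], [29.7, 29.4], -8.6), ([309.4, 284.4], 232, [592.1, 41.9, 28.0], [106.3, 96.1], -6.4), ([309.9, 317.7], 203, [589.3, 5.3, 28.0], [116.6, 98.2], -7.5), ([308.7, 352.5], 186, [584.4, -35.6, 28.0], [125.1, 102.2], -11.8)]
[(([271.4, 222.1], 24), [591.0, -37.0, 28.0]), (([261.6, 229.5], 23), [595.0, 3.0, 28.0]), (([253.0, 236.5], 24), [598.0, 38.0, 28.0]), (([216.7, 278.9], 36), [582.0, 203.0, 28.0])]
```

Block 4 now lies flat on the bench at (583,202), dot round, heights agreeing across views. First nudge block 3 a few mm to widen the last slot, with closed fingers.

```bash
python3 - <<'E'
from h import *
lplan((594.5,81,110,0),(594.5,81,26,0),(593.2,68.5,26,0),(593.8,73,110,0))
E
```

```text
now [579.5 144.6 200.8] [-0. -0. -1.] w 46.1 F [-0.3  1.  -0.4]
(594.5, 81, 110, 0) -> [-6.11, 2.2, 9.11] [-0.1, 0.3, -0.1]
(594.5, 81, 26, 0) -> [-6.07, 2.2, 17.51] [-0.1, 0.3, -0.1]
(593.2, 68.5, 26, 0) -> [-7.32, 2.21, 17.52] [-0.1, 0.3, -0.1]
(593.8, 73, 110, 0) -> [-6.91, 2.21, 9.11] [-0.1, 0.3, -0.1]
```

play_rows([
  [0,-3,1.1,4.5,0,0,0],
  [0,-6,2.2,9,0,0,0],
  [0,-6,2.2,9,0,0,0],
  [0,-6,2.2,9,0,0,0],
  [0,-6,2.2,13,0,0,0],
  [0,-6,2.2,17.2,0,0,0],
  [0,-6,2.2,17.5,0,0,0],
  [0,-6.4,2.2,17.5,0,0,0],
  [0,-6.8,2.2,17.5,0,0,0],
  [0,-7.2,2.2,17.5,0,0,0],
  [0,-7.3,2.2,17.5,0,0,0],
  [0,-7.3,2.2,17.5,0,0,0],
])

```text
t: 27.1
ee_pos: [595.4, 67.9, 29.4]
tool_rot: [2.337, 2.09, 0.002]
force: [0.2, 0.9, 0.8]
width: -0.2
grasp_force: 0.4
```

play_rows([
  [0,0.3,0,0,0,0,0],
  [0,0.4,0,-4,0,0,0],
  [0,0.4,0,-8,0,0,0],
  [0,0.4,0,-11,0,0,0],
  [4.6,5,0,-12,0,0,0],
  [4.6,10,0,-12,0,0,0],
  [4.6,10,0,-12,0,0,0],
  [4.6,10,0,-12,0,0,0],
  [4.6,10,0,-12,0,0,0],
])

```text
t: 27.85
ee_pos: [604.1, 168.3, 146.0]
tool_rot: [2.337, 2.096, -0.006]
force: [0.2, 0.1, 0.2]
width: 46.2
grasp_force: 0.0
```

```bash
python3 - <<'E'
from h import *
s,W=look("wrist"); print(s["ee_pos"]); C=cam("wrist",s); 
dots(W,C,28); dots(W,C,40); print(blocks(W,C,z=28,z_=200)[0])
lplan((583,201.6,8,0)); plan((583,201.6,8,82)); plan((594.5,78,110,83.8),start=(583,201.6,110,82))
E
```

```text
[604.08475364 168.30472307 146.01708881]
dot [250.8, 156.5] 401 [21.4 22. ] [583.3 201.6  28. ]
dot [286.4, 354.9] 273 [16.3 19.3] [590.7  31.8  28. ]
dot [250.8, 156.5] 401 [21.4 22. ] [584.7 203.1  40. ]
dot [286.4, 354.9] 273 [16.3 19.3] [591.7  41.2  40. ]
([250.8, 156.5], 401, [583.3, 201.6, 28.0], [31.8, 29.7], -8.3)
now [604.  167.4 145.7] [-0. -0. -1.] w 45.9 F [-0.2  0.1  0.4]
(583, 201.6, 8, 0) -> [3.23, -2.45, 13.76] [-0.1, 0.3, -0.1]
(583, 201.6, 8, 82) -> [3.23, -2.45, 13.76] [-0.1, 0.3, 1.7]
(594.5, 78, 110, 83.8) -> [-12.08, 2.86, 0.0] [0.0, 0.0, -1.8]
```

play_rows([
  [4.6,3.2,-2.4,4,0,0,1.7],
  [4.6,3.2,-2.4,6,0,0,1.7],
  [4.6,3.2,-2.4,10,0,0,1.7],
  [4.6,3.2,-2.4,13.8,0,0,1.7],
  [4.6,3.2,-2.4,13.8,0,0,1.7],
  [1.5,3.2,-2.4,13.8,0,0,1.7],
  [1.5,3.2,-2.4,13.8,0,0,1.7],
  [1.5,3.2,-2.4,13.8,0,0,1.7],
  [1.5,3.2,-2.4,13.8,0,0,1.7],
  [1.5,3.2,-2.4,10,0,0,1.7],
  [1.5,3.2,-2.4,6,0,0,1.7],
  [1.5,3.2,-2.4,3,0,0,1.7],
])

```text
t: 28.9
ee_pos: [585.1, 202.3, 120.0]
tool_rot: [2.369, 2.057, 0.001]
force: [2.1, 1.0, -0.6]
width: 28.5
grasp_force: 63.3
```

play_rows([
  [1.5,-12.1,2.8,0,0,0,-1.8],
  [1.5,-12.1,2.8,0,0,0,-1.8],
  [1.5,-12.1,2.8,0,0,0,-1.8],
  [1.5,-12.1,2.8,0,0,0,-1.8],
  [1.5,-12.1,2.8,0,0,0,-1.8],
  [1.5,-12.1,2.8,0,0,0,-1.8],
])

```text
t: 29.4
ee_pos: [595.1, 78.4, 117.5]
tool_rot: [2.338, 2.094, -0.002]
force: [0.5, 0.9, -1.2]
width: 28.7
grasp_force: 63.3
```

```bash
python3 - <<'E'
from h import *
s,W=look("wrist"); C=cam("wrist",s); dots(W,C,40)
lplan((594.5,77.5,60,0),(594.5,77.5,21,0))
E
```

```text
dot [285.1, 287.1] 1342 [38.4 42.6] [590.   27.7  40. ]
dot [285.7, 354.9] 349 [18.5 22. ] [584.5 -26.2  40. ]
now [594.9  79.1 117.2] [ 0. -0. -1.] w 28.5 F [-0.1  0.9 -2.1]
(594.5, 77.5, 60, 0) -> [-0.15, -0.03, 5.72] [0.0, 0.2, -0.0]
(594.5, 77.5, 21, 0) -> [-0.14, -0.03, 9.62] [0.0, 0.2, -0.0]
```

play_rows([
  [1.5,-0.3,0,3,0,0,0],
  [1.5,-0.3,0,5.5,0,0,0],
  [1.5,-0.3,0,7,0,0,0],
  [1.5,-0.3,0,8.5,0,0,0],
  [1.5,-0.3,0,9.6,0,0,0],
  [1.5,-0.3,0,9.7,0,0,0],
  [1.5,-0.3,0,9.7,0,0,0],
])

```text
t: 30.03
ee_pos: [594.9, 76.5, 19.7]
tool_rot: [2.335, 2.097, -0.003]
force: [0.4, -0.6, -1.8]
width: 28.8
grasp_force: 64.3
```

play_rows([
  [4.6,0,0,0,0,0,0],
  [4.6,0,0,0,0,0,0],
  [4.6,0,0,0,0,0,0],
  [4.6,0,0,-3,0,0,0],
  [4.6,0,0,-7,0,0,0],
  [4.6,-2,0,-11,0,0,0],
  [4.6,-8,0,-20,0,0,0],
  [4.6,-8,0,-26,0,0,0],
  [4.6,-8,0,-26,0,0,0],
  [4.6,-8,0,-26,0,0,0],
  [4.6,-8,0,-26,0,0,0],
])

```text
t: 30.95
ee_pos: [589.9, -6.0, 291.5]
tool_rot: [2.328, 2.083, 0.013]
force: [1.1, 0.1, 1.6]
width: 46.4
grasp_force: 0.0
```

```bash
python3 - <<'E'
from h import *
s,W=look("wrist"); C=cam("wrist",s); cv2.imwrite("pics/w13.png",W); print(s["ee_pos"]); dots(W,C,40)
print(cv2.minAreaRect(onplane(C,redrect(W),52)[:,:2].astype(np.float32)))
k,e,m=rim(W,(288,290),50); print(e,onplane(C,[e[0]],115))
S=imaging.read_camera("side"); D=imaging.read_camera("scene")
for n,I in(("side",S),("scene",D)):print(n,[(b[:2],onplane(cam(n),[b[0]],40).round(0)[0].tolist()) for b in blobs(I,(18,120,50),(34,255,255),8) if b[1]<60])
E
```

```text
[589.9214969   -6.02214299 291.50664847]
dot [276.4, 88.3] 206 [15.  15.7] [595.2  77.   40. ]
dot [276.8, 123.2] 195 [14.8 15. ] [591.5  41.6  40. ]
dot [277.3, 151.7] 176 [13.9 14.4] [588.6  11.5  40. ]
dot [277.5, 185.9] 167 [13.7 13.8] [584.4 -26.   40. ]
((671.9140625, 17.648696899414062), (144.41958618164062, 59.901824951171875), 83.90657806396484)
((285.78228759765625, 279.613037109375), (75.84623718261719, 94.83122253417969), 73.14398193359375) [[ 583.65404583 -102.35560741  115.        ]]
side [(([458.0, 124.5], 18), [316.0, -928.0, 40.0]), (([271.4, 222.1], 24), [583.0, -24.0, 40.0]), (([262.0, 229.1], 25), [587.0, 13.0, 40.0]), (([357.9, 235.6], 38), [373.0, -97.0, 40.0]), (([254.4, 235.0], 27), [590.0, 43.0, 40.0]), (([244.9, 242.3], 27), [593.0, 79.0, 40.0]), (([304.9, 325.5], 10), [351.0, 216.0, 40.0]), (([330.0, 332.4], 14), [303.0, 204.0, 40.0]), (([467.1, 369.1], 14), [64.0, 142.0, 40.0]), (([470.5, 387.0], 18), [52.0, 175.0, 40.0]), (([450.5, 407.9], 10), [72.0, 231.0, 40.0])]
scene [(([252.2, 234.5], 26), [585.0, -25.0, 40.0]), (([265.2, 238.4], 27), [589.0, 12.0, 40.0]), (([275.8, 241.3], 26), [592.0, 42.0, 40.0]), (([288.5, 245.0], 26), [596.0, 78.0, 40.0]), (([434.8, 280.0], 25), [619.0, 457.0, 40.0])]
```

All four blocks lie flat (round dots, z≈40 agreeing over three views). Now the key.

```bash
python3 - <<'E'
from h import *
lplan((455,-290,320,0))
E
```

```text
now [586.1  -3.6 280.5] [ 0. -0. -1.] w 45.9 F [ 0.   0.1 -0.7]
(455, -290, 320, 0) -> [-29.92, -9.89, -3.86] [0.1, 0.2, -0.1]
```

play_rows([
  [8.5,-29.9,-9.9,-4,0,0,0],
  [8.5,-29.9,-9.9,-4,0,0,0],
  [8.5,-29.9,-9.9,-4,0,0,0],
  [8.5,-29.9,-9.9,-4,0,0,0],
  [8.5,-29.9,-9.9,-4,0,0,0],
  [8.5,-29.9,-9.9,-4,0,0,0],
  [8.5,-29.9,-9.9,-4,0,0,0],
  [8.5,-29.9,-9.9,-4,0,0,0],
  [8.5,-29.9,-9.9,-4,0,0,0],
  [8.5,-29.9,-9.9,-4,0,0,0],
  [8.5,-29.9,-9.9,-4,0,0,0],
])

```text
t: 32.02
ee_pos: [454.9, -288.6, 318.7]
tool_rot: [-2.338, -2.096, 0.004]
force: [1.1, 0.4, -0.8]
width: 84.8
grasp_force: 0.0
```

```bash
python3 - <<'E'
from h import *
s,W=look("wrist"); C=cam("wrist",s); cv2.imwrite("pics/w14.png",W); print(s["ee_pos"])
Cs,Cd=cam("scene"),cam("side"); S=imaging.read_camera("scene"); D=imaging.read_camera("side")
def bar(I,pred=lambda c:True):
    return [(b[0],b[1],np.argwhere(b[2])[:,::-1].astype(np.float32)) for b in blobs(I,(4,150,70),(17,255,255),40) if pred(b[0])]
for n,I,Q in(("w",W,C),("sc",S,Cs),("sd",D,Cd)):
    for c,a,p in bar(I):
        r=cv2.minAreaRect(p)
        if a<12000: print(n,c,a,np.round(r[1],1),round(r[2],1),onplane(Q,[c],180).round(0)[0])
for n,I,Q in(("w",W,C),("sc",S,Cs),("sd",D,Cd)):
    for b in blobs(I,(100,120,20),(130,255,255),150):
        k=np.argwhere(b[2]); print(n,"blue",b[:2],k.min(0)[::-1],k.max(0)[::-1])
E
```

```text
[ 454.85721184 -288.62751134  318.74637286]
w [502.6, 79.9] 591 [59.3 33.4] 82.9 [ 627. -219.  180.]
w [121.9, 124.1] 56 [ 5.4 13.5] 15.9 [ 336. -222.  180.]
w [445.1, 136.6] 1125 [69.2 21. ] 11.3 [ 582. -258.  180.]
w [291.9, 159.7] 2280 [ 22.3 112. ] 79.9 [ 463. -263.  180.]
w [178.2, 188.8] 585 [27.6 42.4] 9.5 [ 371. -277.  180.]
w [285.9, 364.1] 230 [ 7.1 42.1] 85.5 [ 438. -450.  180.]
w [196.9, 372.3] 251 [11.2 35.1] 86.4 [ 354. -451.  180.]
sc [529.5, 143.0] 68 [12.5 13.9] 26.6 [203. 693. 180.]
sc [176.1, 152.8] 131 [ 6.5 26.8] 24.0 [ 463. -265.  180.]
sc [433.0, 283.1] 158 [12.1 15.2] 26.6 [714. 413. 180.]
sd [36.6, 8.7] 875 [19.9 57.8] 81.9 [2791. -853.  180.]
sd [89.4, 3.2] 284 [ 9. 45.] 90.0 [ 2699. -1156.   180.]
sd [158.6, 7.1] 394 [13.3 32.9] 79.4 [ 2267. -1335.   180.]
sd [190.3, 2.8] 157 [ 8. 27.] 90.0 [ 2210. -1566.   180.]
sd [233.9, 6.0] 138 [ 8.2 21.8] 76.8 [ 1917. -1654.   180.]
sd [255.0, 2.2] 86 [ 6. 17.] 90.0 [ 1885. -1848.   180.]
sd [486.5, 43.7] 2534 [ 32.1 102.7] 21.8 [  377. -1628.   180.]
sd [285.8, 5.9] 63 [ 4.6 14.3] 76.0 [ 1652. -1863.   180.]
sd [417.
[... 6988 characters left out ...]
7.5 [757. 367. 180.]
sd [41.5, 265.5] 468 [ 9.5 51.4] 58.0 [757. 455. 180.]
sd [16.7, 264.6] 375 [ 9.9 42.8] 59.5 [795. 477. 180.]
sd [7.4, 287.2] 149 [ 9.9 19.5] 58.0 [756. 516. 180.]
sd [195.5, 330.6] 6835 [96.1 87.3] 29.1 [439. 415. 180.]
sd [116.9, 365.0] 323 [21.  18.8] 63.4 [492. 517. 180.]
sd [64.6, 413.5] 378 [40. 17.] -0.0 [492. 598. 180.]
w blue ([288.4, 130.0], 1222) [257 111] [325 154]
w blue ([122.0, 173.7], 7536) [ 69 131] [182 223]
w blue ([296.0, 173.7], 333) [272 166] [319 180]
sc blue ([202.8, 140.5], 860) [187 121] [216 162]
sc blue ([185.9, 185.2], 499) [172 168] [198 202]
sd blue ([351.7, 191.6], 621) [341 173] [365 209]
sd blue ([415.3, 203.8], 1438) [397 180] [437 230]
```

View pics/w14.png

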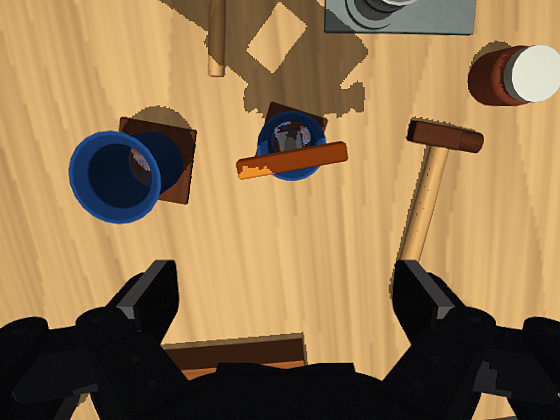

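The picture shows the orange bar from (238,169) to (347,149), its small blue pot with rim centred near (291,146), and the bigger empty decoy pot at (115,177).

```bash
python3 - <<'E'
from h import *
s=bot.sense(); C=cam("wrist",s); W=cv2.imread("pics/w14.png"); Cs,Cd=cam("scene"),cam("side")
b=(291.9,159.7)
print("bar",tri(C,[b],Cd,[(358.9,149.6)]),tri(C,[b],Cs,[(176.1,152.8)]),tri(Cs,[(176.1,152.8)],Cd,[(358.9,149.6)]))
m=[q for q in blobs(W,(4,150,70),(17,255,255),1500) if abs(q[0][0]-292)<5][0][2]
pts=np.argwhere(m)[:,::-1].astype(float); P=onplane(C,pts,185)[:,:2]; r=cv2.minAreaRect(P.astype(np.float32)); print("rect@185",r)
v=np.linalg.svd(P-P.mean(0),full_matrices=False)[2][0]; print("dir",np.degrees(np.arctan2(v[1],v[0])))
hsv=cv2.inRange(cv2.cvtColor(W,cv2.COLOR_BGR2HSV),np.array((100,120,20)),np.array((130,255,255))); hsv[:, :200]=0
k=cv2.convexHull(np.vstack([c for c in cv2.findContours(hsv,0,1)[0] if cv2.contourArea(c)>40])).reshape(-1,2)
k=k[k[:,1]<200]; print(k.tolist()); Q=onplane(C,k,90)[:,:2].astype(np.float32); print("pot",cv2.minEnclosingCircle(Q))
E
```

```text
bar (array([ 462.83388121, -263.62214576,  180.17222394]), np.float64(1.7370420285558112)) (array([ 463.89278161, -263.67332103,  181.13351711]), np.float64(1.1035486171670683)) (array([ 462.48918059, -265.25915315,  179.47663561]), np.float64(0.03932977726461805))
rect@185 ((463.0750732421875, -262.07550048828125), (85.47711181640625, 17.179519653320312), 4.149009704589844)
dir -175.7495699649083
[[325, 143], [319, 166], [313, 172], [310, 174], [305, 177], [299, 179], [295, 180], [290, 180], [284, 179], [280, 178], [277, 177], [272, 174], [258, 154], [257, 150], [257, 145], [258, 137], [262, 128], [266, 122], [269, 119], [277, 114], [286, 111], [297, 111], [306, 114], [308, 115], [311, 117], [315, 120], [316, 121], [320, 126], [321, 128], [323, 133], [324, 136], [325, 142]]
pot ((464.6963195800781, -262.641845703125), 35.259986877441406)
```

```bash
python3 - <<'E'
from h import *
s1=np.load("s1.npy",allow_pickle=True).item(); s7=dict(ee_pos=[583.88,-5.785,293.536],tool_rot=[-2.33987707,-2.09470004,0])
for f,s,c in(("w1",s1,(366,247)),("w7",s7,(288,291))):
    C=cam("wrist",s); im=cv2.imread(f"pics/{f}.png")
    for v in(140,165,190):
        k,e,m=rim(im,c,38,v); h=cv2.convexHull(k).reshape(-1,2); 
        P=onplane(C,h,115)[:,:2].astype(np.float32); print(f,v,np.round(e[0],1),np.round(e[1],1),h.min(0),h.max(0),np.round(cv2.fitEllipse(P)[0],1),np.round(cv2.fitEllipse(P)[1],1))
for n,c in(("scene",(220,208)),("side",(293,185))):
    C=cam(n); im=cv2.imread(f"pics/{n}0.png")
    for v in(120,140,160):
        k,e,m=rim(im,c,16,v); h=cv2.convexHull(k).reshape(-1,2); P=onplane(C,h,115)[:,:2].astype(np.float32); print(n,v,np.round(e[0],1),np.round(cv2.fitEllipse(P)[0],1),np.round(cv2.fitEllipse(P)[1],1))
plan((463,-263,225,4.2),(463,-263,164,4.2),(463,-263,295,4.2))
E
```

```text
w1 140 [364.7 247.7] [60.3 72.2] [328 218] [400 278] [ 573.3 -112. ] [62.3 70.7]
w1 165 [364.8 247.9] [59.9 72.3] [328 218] [400 278] [ 573.1 -112.2] [62.1 70.5]
w1 190 [367.5 248.3] [59.9 65.9] [335 218] [400 278] [ 573.3 -114.8] [63.2 63.3]
w7 140 [287.6 287. ] [64.9 70.6] [254 261] [322 320] [ 575.  -110.3] [68.3 71.3]
w7 165 [285.9 289.7] [58.6 70.1] [254 262] [322 320] [ 573.2 -113. ] [63.5 69.2]
w7 190 [287.1 291.2] [57.6 64.5] [255 263] [319 320] [ 574.1 -114.8] [63.  63.3]
scene 120 [218.4 208.6] [ 574.1 -114. ] [61.2 62.3]Traceback (most recent call last):
  File "<stdin>", line 11, in <module>
  File "h.py", line 41, in rim
    return k,cv2.fitEllipse(cv2.convexHull(k)),m
             ~~~~~~~~~~~~~~^^^^^^^^^^^^^^^^^^^
cv2.error: OpenCV(4.12.0) /io/opencv/modules/imgproc/src/shapedescr.cpp:361: error: (-201:Incorrect size of input array) There should be at least 5 points to fit the ellipse in function 'fitEllipseNoDirect'
```

Tube axis: three views give circular 63 mm rims at (573.8,−114.6), matching the stand fit.

```bash
python3 - <<'E'
from h import *
plan((463,-263,225,4.2),(463,-263,164,4.2),(463,-263,295,4.2))
E
```

```text
(463, -263, 225, 4.2) -> [2.61, 0.49, 9.48] [0.0, 0.2, 79.7]
(463, -263, 164, 4.2) -> [2.62, 0.5, 15.58] [0.0, 0.2, 79.7]
(463, -263, 295, 4.2) -> [2.59, 0.49, 2.48] [0.0, 0.2, 79.7]
```

play_rows([
  [6,2.6,0.5,4,0,0,79.7],
  [6,2.6,0.5,5.5,0,0,79.7],
  [6,2.6,0.5,5.5,0,0,79.7],
  [6,2.6,0.5,5.5,0,0,79.7],
  [6,2.6,0.5,5.5,0,0,79.7],
  [6,2.6,0.5,5.5,0,0,79.7],
  [6,2.6,0.5,5.5,0,0,79.7],
  [6,2.6,0.5,5.5,0,0,79.7],
  [6,2.6,0.5,5.5,0,0,79.7],
  [6,2.6,0.5,5.5,0,0,79.7],
  [6,2.6,0.5,5.5,0,0,79.7],
  [6,2.6,0.5,5.5,0,0,79.7],
])

```text
t: 33.17
ee_pos: [463.3, -263.4, 265.5]
tool_rot: [3.137, 0.11, -0.001]
force: [-0.7, 0.6, -0.0]
width: 60.1
grasp_force: 0.0
```

```bash
python3 - <<'E'
from h import *
s,W=look("wrist"); C=cam("wrist",s); cv2.imwrite("pics/w15.png",W); print(s["ee_pos"])
for q in blobs(W,(4,150,70),(17,255,255),800):
    pts=np.argwhere(q[2])[:,::-1].astype(float); P=onplane(C,pts,191)[:,:2]; r=cv2.minAreaRect(P.astype(np.float32)); print(q[:2],r)
plan((463,-263,164,4.2))
E
```

```text
[ 463.25289961 -263.39842786  265.48960839]
([288.7, 227.9], 3495) ((446.0339050292969, -268.64129638671875), (120.9972915649414, 34.30457305908203), 19.38410758972168)
([546.0, 286.8], 3144) ((423.8085632324219, -443.05645751953125), (114.6339111328125, 29.023765563964844), 17.066490173339844)
(463, -263, 164, 4.2) -> [-0.01, -0.09, 10.15] [0.2, 0.0, -0.0]
```

play_rows([
  [6,0,0,4,0,0,0],
  [6,0,0,7,0,0,0],
  [6,0,0,9,0,0,0],
  [6,0,0,10,0,0,0],
  [6,0,0,10.1,0,0,0],
  [0.5,0,0,10.1,0,0,0],
  [0.5,0,0,10.1,0,0,0],
  [0.5,0,0,10.1,0,0,0],
  [0.5,0,0,10.1,0,0,0],
  [0.5,0,0,10.1,0,0,0],
  [0.5,0,0,10.1,0,0,0],
  [0.5,0,0,10.1,0,0,0],
])

```text
t: 34.22
ee_pos: [463.8, -265.8, 166.7]
tool_rot: [3.134, 0.111, 0.004]
force: [-0.0, 0.6, 6.0]
width: 12.9
grasp_force: 59.9
```

```bash
python3 - <<'E'
from h import *
s=bot.sense(); print(s["ee_pos"],s["tool_rot"],s["force"],s["torque"],s["width"],s["grasp_force"])
E
```

```text
[ 463.76943218 -265.82463719  166.72833711] [3.1335845  0.11076884 0.00369202] [-0.01631426  0.59592376  5.98806641] [ 0.00865459 -0.05111945  0.02983112] 12.89686290157746 59.91175711154938
```

play_rows([
  [0.5,0,0,-1,0,0,0],
  [0.5,0,0,-3,0,0,0],
  [0.5,0,0,-6,0,0,0],
  [0.5,0,0,-9,0,0,0],
  [0.5,0,0,-13,0,0,0],
  [0.5,0,0,-13,0,0,0],
  [0.5,0,0,-13,0,0,0],
])

```text
t: 34.8
ee_pos: [463.5, -265.2, 297.5]
tool_rot: [3.133, 0.111, 0.005]
force: [-0.5, -0.6, -2.6]
width: 12.8
grasp_force: 58.8
```

```bash
python3 - <<'E'
from h import *
s,W=look("wrist"); C=cam("wrist",s); print(s["ee_pos"],s["force"],s["width"]); cv2.imwrite("pics/w16.png",W)
Cs,Cd=cam("scene"),cam("side"); S=imaging.read_camera("scene"); D=imaging.read_camera("side")
cv2.imwrite("pics/sc16.png",S); cv2.imwrite("pics/sd16.png",D)
e=np.array(s["ee_pos"])
for n,I,Q in(("sc",S,Cs),("sd",D,Cd)):
    c=proj(Q,[e+[0,0,19]])[0]; print(n,"bar pred",c,[b[:2] for b in blobs(I,(4,150,70),(17,255,255),30) if np.linalg.norm(np.array(b[0])-c)<30])
    # shank: grey pixels per row below bar
    lo=proj(Q,[e+[0,0,19-176]])[0]; print("tip pred",lo)
    hsv=cv2.cvtColor(I,cv2.COLOR_BGR2HSV)
    for t in np.linspace(.3,1,8):
        p=c+(lo-c)*t; r=int(round(p[1])); x0=int(p[0])-20; row=hsv[r,x0:x0+40]; g=np.where((row[:,1]<45))[0]
        print(round(t,2),r,np.round(p[0],1),(g+x0).tolist())
E
```

```text
[ 463.51256111 -265.15433698  297.4685667 ] [-0.51584823 -0.61559084 -2.57723336] 12.773631568950696
sc bar pred [164.53172323 112.64733389] [([162.3, 119.9], 93)]
tip pred [178.90091888 163.23008894]
0.3 128 168.8 [169, 170, 171]
0.4 133 170.3 [170, 171, 172, 173, 186]
0.5 138 171.7 [171, 172, 173, 174, 190]
0.6 143 173.2 [173, 174, 175, 176]
0.7 148 174.6 [174, 175, 176, 177]
0.8 153 176.0 [176, 177, 178, 179, 194]
0.9 158 177.5 [174, 176, 177, 178, 179, 180, 182, 195]
1.0 163 178.9 [175, 177, 178, 179, 180, 181, 182, 183, 185]
sd bar pred [366.27036101  99.6110191 ] [([355.4, 101.6], 84)]
tip pred [356.52858559 162.37220796]
0.3 118 363.3 [363, 364, 365, 366]
0.4 125 362.4 [362, 363, 364, 365]
0.5 131 361.4 [361, 362, 363, 364]
0.6 137 360.4 [360, 361, 362, 363]
0.7 144 359.5 [359, 360, 361, 362]
0.8 150 358.5 [358, 359, 360, 361]
0.9 156 357.5 [355, 356, 357, 358, 359, 360, 361, 362, 363, 364]
1.0 162 356.5 [353, 354, 355, 356, 357, 358, 359, 360, 361, 362]
```

```bash
python3 - <<'E'
from h import *
e=np.array([463.5,-265.15,297.5]); Cs,Cd=cam("scene"),cam("side")
for t,a,b in((.5,(172.5,138),(362.5,131)),(.7,(175.5,148),(360.5,144)),(.6,(174.5,143),(361.5,137))):
    P=e+[0,0,19-176*t]; print(P,tri(Cs,[a],Cd,[b]))
plan((573.8,-114.6,300,-6.2))
E
```

```text
[ 463.5  -265.15  228.5 ] (array([ 461.02238734, -264.64652402,  232.83394501]), np.float64(2.1030897329191025))
[ 463.5  -265.15  193.3 ] (array([ 460.57252975, -264.33165816,  196.37463259]), np.float64(1.2753185907938567))
[ 463.5  -265.15  210.9 ] (array([ 460.95841679, -263.05299501,  216.13506844]), np.float64(3.165461513990487))
(573.8, -114.6, 300, -6.2) -> [12.23, -14.08, -0.87] [0.0, 0.2, 10.2]
```

play_rows([
  [0.5,12.3,-14.1,-0.9,0,0,10.2],
  [0.5,12.3,-14.1,-0.9,0,0,10.2],
  [0.5,12.3,-14.1,-0.9,0,0,10.2],
  [0.5,12.3,-14.1,-0.9,0,0,10.2],
  [0.5,12.3,-14.1,-0.9,0,0,10.2],
  [0.5,12.3,-14.1,-0.9,0,0,10.2],
  [0.5,12.3,-14.1,-0.9,0,0,10.2],
  [0.5,12.3,-14.1,-0.9,0,0,10.2],
  [0.5,12.3,-14.1,-0.9,0,0,10.2],
])

```text
t: 35.7
ee_pos: [574.6, -115.8, 301.6]
tool_rot: [3.134, -0.17, -0.005]
force: [-0.4, -0.7, -2.4]
width: 12.8
grasp_force: 59.1
```

```bash
python3 - <<'E'
from h import *
s=bot.sense(); S=imaging.read_camera("scene"); D=imaging.read_camera("side"); e=np.array(s["ee_pos"]); print(e,R.from_rotvec(s["tool_rot"]).as_matrix()[:,[0,2]].round(3).tolist(),s["torque"])
cv2.imwrite("pics/sc17.png",S); cv2.imwrite("pics/sd17.png",D)
for n,I in(("scene",S),("side",D)):
    Q=cam(n); g=cv2.cvtColor(I,cv2.COLOR_BGR2HSV)
    for z in(230,200,170,150):
        p=proj(Q,[[e[0],e[1],z]])[0]; r=int(round(p[1])); x0=int(p[0])-15; row=g[r,x0:x0+30]
        print(n,z,p.round(1),[(int(x0+i)) for i in range(30) if row[i,1]<45],end=" | ")
    print()
    r=proj(Q,[[573.8,-114.6,115],[573.8,-114.6,60]]); print("tube pred",r.round(1))
    for rr in (0,4,8,-4):
        y=int(round(r[0][1]))+rr; x0=int(r[0][0])-25; print(y,x0,"".join("#" if v[1]<60 and v[2]>60 else "." for v in g[y,x0:x0+50]))
lplan((574.6,-114.6,300,0),yaw=-6.2)
E
```

```text
[ 574.60959889 -115.80770863  301.57013287] [[0.994, -0.003], [-0.108, -0.003], [-0.003, -1.0]] [-0.04630652  0.01527983  0.00980681]
scene 230 [211.3 178.3] [210, 211, 212, 213, 214] | scene 200 [213.1 186.7] [213, 214, 215, 216] | scene 170 [214.8 194.7] [211, 213, 214, 215, 216, 217, 218, 219, 220, 221] | scene 150 [215.9 199.9] [212, 213, 214, 215, 217, 218, 219, 220, 222, 223, 224] | 
tube pred [[218.3 208.3]
 [221.  221. ]]
208 193 ..............########################............
212 193 ..............#####.#####......######.............
216 193 .................###...#####....####..............
204 193 ................###..........########.............
side 230 [295.2 143. ] [294, 295, 296, 297] | side 200 [294.7 153.8] [294, 295, 296] | side 170 [294.1 164.3] [291, 292, 293, 294, 295, 296, 297, 298, 299] | side 150 [293.8 171.1] [288, 289, 290, 291, 292, 293, 294, 295, 296, 297, 298, 299, 300] | 
tube pred [[293.2 183. ]
 [292.4 200.2]]
183 268 ..............########################............
187 268 ...............######################.............
191 268 ................###################...............
179 268 .................#################................
now [ 574.8 -116.1  302.5] [-0. -0. -1.] w 13.1 F [ 0.5  0.4 -2.4]
(574.6, -114.6, 300, 0) -> [-0.04, -0.15, 0.25] [0.2, 0.1, -0.1]
```

play_rows([
  [0.5,0,0,2,0,0,0],
  [0.5,0,0,3,0,0,0],
  [0.5,0,0,4,0,0,0],
  [0.5,0,0,5,0,0,0],
  [0.5,0,0,6,0,0,0],
  [0.5,0,0,7,0,0,0],
  [0.5,0,0,8,0,0,0],
  [0.5,0,0,9,0,0,0],
  [0.5,0,0,9.5,0,0,0],
  [0.5,0,0,9.5,0,0,0],
])

```text
t: 36.63
ee_pos: [574.6, -115.1, 206.1]
tool_rot: [3.135, -0.168, -0.005]
force: [0.6, -0.0, -2.5]
width: 12.8
grasp_force: 59.0
```

```bash
python3 - <<'E'
from h import *
s=bot.sense(); print(s["ee_pos"],s["force"],s["torque"],s["width"])
E
```

```text
[ 574.64045607 -115.10001817  206.0606261 ] [ 0.55075833 -0.03284285 -2.4776517 ] [ 0.05184728  0.03155165 -0.01286851] 12.772574108204081
```

play_rows([
  [0.5,0,0,0.5,0,0,0],
  [0.5,0,0,0.8,0,0,0],
  [0.5,0,0,1.1,0,0,0],
  [0.5,0,0,1.3,0,0,0],
  [0.5,0,0,1.5,0,0,0],
  [0.5,0,0,1.7,0,0,0],
  [0.5,0,0,1.8,0,0,0],
  [0.5,0,0,1.8,0,0,0],
])

```text
t: 37.3
ee_pos: [575.4, -115.5, 189.9]
tool_rot: [3.134, -0.169, -0.001]
force: [0.6, -0.6, -2.6]
width: 13.1
grasp_force: 59.0
```

play_rows([
  [0.5,0,0,0.3,0,0,0],
  [0.5,0,0,0.5,0,0,0],
  [0.5,0,0,0.7,0,0,0],
  [0.5,0,0,0.9,0,0,0],
  [0.5,0,0,1.1,0,0,0],
  [0.5,0,0,1.3,0,0,0],
  [0.5,0,0,1.4,0,0,0],
  [0.5,0,0,1.4,0,0,0],
])

```text
t: 37.97
ee_pos: [575.3, -115.5, 175.8]
tool_rot: [3.134, -0.169, -0.001]
force: [-0.0, 0.7, -1.1]
width: 12.9
grasp_force: 59.0
```

```bash
python3 - <<'E'
from h import *
s=bot.sense(); print(s["ee_pos"],s["force"],s["torque"],s["width"])
E
```

```text
[ 575.31177549 -115.52668557  175.76077636] [-0.02716166  0.72585849 -1.13893307] [ 0.05221857 -0.01032683  0.00604683] 12.898331357030505
```

play_rows([
  [0.5,0,0,0.2,0,0,-5],
  [0.5,0,0,0.2,0,0,-10],
  [0.5,0,0,0.2,0,0,-14],
  [0.5,0,0,0.2,0,0,-17],
  [0.5,0,0,0.2,0,0,-20],
])

```text
t: 38.38
ee_pos: [575.6, -115.5, 174.1]
tool_rot: [3.116, 0.381, -0.001]
force: [0.5, 0.1, -2.6]
width: 12.9
grasp_force: 59.0
```

```bash
cat >> h.py <<'E'
def st():
    s=bot.sense(); v=R.from_rotvec(s["tool_rot"]).apply([1,0,0]); 
    print(np.round(s["ee_pos"],1),"yaw",round(np.degrees(np.arctan2(v[1],v[0])),1),"F",np.round(s["force"],1),"T",np.round(s["torque"],2),"w",round(s["width"],1),"q6",round(s["qpos"][5],2))
    for n in("scene","side"):
        c=redrect(imaging.read_camera(n)); print(n,np.round(cv2.minAreaRect(onplane(cam(n),c,52)[:,:2].astype(np.float32))[0],1))
E
python3 -c "
from h import *
st()"
```

```text
[ 575.6 -115.5  174.1] yaw 13.9 F [ 0.5  0.1 -2.6] T [ 0.09 -0.05 -0.13] w 12.9 q6 0.96
scene [671.5  19.2]
side [666.  21.]
```

CCW gives: the torque is just the 0.12 N·m resistance and the cover moved ~2.5 mm toward closed. Continue CCW.

play_rows([
  [0.5,0,0,0,0,0,-6],
  [0.5,0,0,0,0,0,-12],
  [0.5,0,0,0,0,0,-18],
  [0.5,0,0,0,0,0,-24],
  [0.5,0,0,0,0,0,-30],
  [0.5,0,0,0,0,0,-36],
  [0.5,0,0,0,0,0,-42],
  [0.5,0,0,0,0,0,-48],
  [0.5,0,0,0,0,0,-54],
  [0.5,0,0,0,0,0,-60],
])

```text
t: 39.32
ee_pos: [575.7, -114.6, 174.1]
tool_rot: [2.509, 1.89, -0.0]
force: [0.8, 3.1, -2.5]
width: 13.0
grasp_force: 59.0
```

```bash
python3 -c "
from h import *
st()"
```

```text
[ 575.7 -114.6  174.1] yaw 74.0 F [ 0.8  3.1 -2.5] T [ 0.63 -0.18 -0.16] w 13.0 q6 -0.09
scene [643.8  22.3]
side [638.4  24.1]
```

play_rows([
  [0.5,0.1,0,0,0,0,-6],
  [0.5,0.1,0,0,0,0,-12],
  [0.5,0.1,0,0,0,0,-18],
  [0.5,0.1,0,0,0,0,-24],
  [0.5,0.1,0,0,0,0,-30],
  [0.5,0.1,0,0,0,0,-36],
  [0.5,0.1,0,0,0,0,-42],
  [0.5,0.1,0,0,0,0,-48],
  [0.5,0.1,0,0,0,0,-54],
  [0.5,0.1,0,0,0,0,-60],
])

```text
t: 40.25
ee_pos: [575.2, -113.4, 174.1]
tool_rot: [-1.23, -2.888, 0.002]
force: [-2.0, 3.1, -1.4]
width: 12.6
grasp_force: 59.2
```

```bash
python3 -c "
from h import *
st()"
```

```text
[ 575.2 -113.4  174.1] yaw 133.9 F [-2.   3.1 -1.4] T [ 0.96  0.23 -0.18] w 12.6 q6 -1.13
scene [617.7  25.8]
side [611.8  27.1]
```

play_rows([
  [0.5,0.1,0,0,0,0,-6],
  [0.5,0.1,0,0,0,0,-12],
  [0.5,0.1,0,0,0,0,-18],
  [0.5,0.1,0,0,0,0,-24],
  [0.5,0.1,0,0,0,0,-30],
  [0.5,0.1,0,0,0,0,-36],
  [0.5,0.1,0,0,0,0,-42],
  [0.5,0.1,0,0,0,0,-48],
  [0.5,0.1,0,0,0,0,-53],
])

```text
t: 41.1
ee_pos: [574.0, -113.4, 174.0]
tool_rot: [0.186, -3.132, 0.002]
force: [-3.7, 2.7, -0.7]
width: 13.0
grasp_force: 59.3
```

```bash
python3 -c "
from h import *
st()"
```

```text
[ 574.  -113.4  174. ] yaw -173.2 F [-3.7  2.7 -0.7] T [ 0.81  0.68 -0.12] w 13.0 q6 -2.05
scene [594.4  28.2]
side [589.   29.2]
```

play_rows([
  [0.5,0.1,0,0,0,0,-3],
  [0.5,0.1,0,0,0,0,-6],
  [0.5,0.1,0,0,0,0,-8],
  [0.5,0.1,0,0,0,0,-10],
  [0.5,0.1,0,0,0,0,-10],
])

```text
t: 41.62
ee_pos: [573.5, -113.7, 174.0]
tool_rot: [0.451, -3.106, 0.003]
force: [-1.8, 3.6, -0.0]
width: 12.4
grasp_force: 59.3
```

```bash
python3 -c "
from h import *
st()"
```

```text
[ 573.5 -113.7  174. ] yaw -163.5 F [-1.8  3.6 -0. ] T [ 0.83  0.74 -0.27] w 12.4 q6 -2.23
scene [591.7  28. ]
side [585.5  29.5]
```

play_rows([
  [0.5,0,0,0,0,0,-2],
  [0.5,0,0,0,0,0,-4],
  [0.5,0,0,0,0,0,-5],
  [0.5,0,0,0,0,0,-5],
])

```text
t: 42.05
ee_pos: [573.6, -114.0, 174.0]
tool_rot: [0.589, -3.084, 0.004]
force: [-3.2, 3.6, 0.3]
width: 12.9
grasp_force: 59.9
```

```bash
python3 -c "
from h import *
st()"
```

```text
[ 573.6 -114.   174. ] yaw -158.4 F [-3.2  3.6  0.3] T [ 0.8   0.98 -0.72] w 12.9 q6 -2.32
scene [591.2  28.2]
side [585.5  29.6]
```

At the stop: torque jumped to 0.72 N·m and the cover stays put (closed over the well). Relieve and lift.

play_rows([
  [0.5,0,0,0,0,0,4],
  [0.5,0,0,0,0,0,9],
  [0.5,0,0,0,0,0,9],
  [0.5,0,0,-0.5,0,0,9],
  [0.5,0,0,-1.2,0,0,9],
  [0.5,0,0,-2.2,0,0,9],
  [0.5,0,0,-4,0,0,9],
  [0.5,0,0,-7,0,0,9],
  [0.5,0,0,-10,0,0,9],
  [0.5,0,0,-13.5,0,0,9],
  [0.5,0,0,-13.5,0,0,9],
  [0.5,0,0,-13.5,0,0,9],
])

```text
t: 43.15
ee_pos: [576.8, -115.3, 315.3]
tool_rot: [-0.351, 3.111, -0.018]
force: [-0.3, 0.2, -3.1]
width: 12.6
grasp_force: 59.2
```

```bash
python3 -c "
from h import *
st(); plan((463.7,-262.6,308,-167.5)); s=bot.sense(); print(R.from_rotvec(s['tool_rot']).apply([0,0,1]))"
```

```text
[ 576.8 -115.3  315.3] yaw -167.1 F [-0.3  0.2 -3.1] T [0.   0.07 0.  ] w 12.6 q6 -2.16
scene [591.4  28.7]
side [585.9  30. ]
(463.7, -262.6, 308, -167.5) -> [14.11, -12.0, 0.22] [-0.3, 0.0, 0.4]
[ 0.00172541 -0.00552108 -0.99998327]
```

play_rows([
  [0.5,14.1,-12,0.2,0,0,0],
  [0.5,14.1,-12,0.2,0,0,0],
  [0.5,14.1,-12,0.2,0,0,0],
  [0.5,14.1,-12,0.2,0,0,0],
  [0.5,14.1,-12,0.2,0,0,0],
  [0.5,14.1,-12,0.2,0,0,0],
  [0.5,14.1,-12,0.2,0,0,0],
  [0.5,14.1,-12,0.2,0,0,0],
  [0.5,14.1,-12,0.2,0,0,0],
])

```text
t: 44.0
ee_pos: [463.8, -261.0, 306.9]
tool_rot: [0.354, -3.12, 0.004]
force: [0.2, -0.4, -2.9]
width: 12.8
grasp_force: 59.2
```

```bash
python3 - <<'E'
from h import *
s=bot.sense(); e=np.array(s["ee_pos"]); print(e,R.from_rotvec(s["tool_rot"]).apply([0,0,1]).round(3))
for n in("scene","side"):
    I=imaging.read_camera(n); Q=cam(n); g=cv2.cvtColor(I,cv2.COLOR_BGR2HSV)
    for z in(250,220,190,170):
        p=proj(Q,[[e[0],e[1],z]])[0]; r=int(round(p[1])); x0=int(p[0])-15; print(n,z,p.round(1),[int(x0+i) for i in range(30) if g[r,x0+i,1]<45])
    p=proj(Q,[[464.7,-262.6,90],[464.7,-262.6,40]]); print("pot",p.round(1))
    for q in p:
        r=int(round(q[1])); x0=int(q[0])-25; b=[x0+i for i in range(50) if 100<=g[r,x0+i,0]<=130 and g[r,x0+i,1]>120]; print(min(b),max(b))
plan((463.7,-262.6,308,-167.5))
E
```

```text
[ 463.79198749 -261.00471977  306.88223123] [-0.001 -0.003 -1.   ]
scene 250 [171.8 133.5] [170, 171, 172, 173]
scene 220 [174.2 142.2] [172, 173, 174, 175]
scene 190 [176.6 150.5] [174, 175, 176, 177]
scene 170 [178.1 155.9] [173, 174, 175, 176, 177, 178, 180, 181]
pot [[183.1 176.1]
 [186.4 187.6]]
173 194
178 196
side 250 [361.6 125.4] [360, 361, 362, 363]
side 220 [360.  136.1] [358, 359, 360, 361]
side 190 [358.4 146.5] [356, 357, 358, 359]
side 170 [357.3 153.3] [353, 354, 355, 356, 357, 358, 359, 360, 361]
pot [[353.3 178.5]
 [351.  193.4]]
342 364
343 361
(463.7, -262.6, 308, -167.5) -> [0.06, -0.15, -0.06] [-0.2, -0.1, 0.5]
```

play_rows([
  [0.5,0,-0.1,3,0,0,0],
  [0.5,0,-0.1,4.5,0,0,0],
  [0.5,0,-0.1,6,0,0,0],
  [0.5,0,-0.1,7.5,0,0,0],
  [0.5,0,-0.1,9,0,0,0],
  [0.5,0,-0.1,10.5,0,0,0],
  [0.5,0,-0.1,12,0,0,0],
  [0.5,0,-0.1,13,0,0,0],
  [0.5,0,-0.1,13.6,0,0,0],
  [0.5,0,-0.1,13.8,0,0,0],
  [0.5,0,-0.1,13.8,0,0,0],
])

```text
t: 45.02
ee_pos: [463.7, -263.1, 169.6]
tool_rot: [0.352, -3.121, 0.005]
force: [0.4, 0.7, -2.2]
width: 13.0
grasp_force: 59.1
```

play_rows([
  [0.5,0,0,0.15,0,0,0],
  [0.5,0,0,0.25,0,0,0],
  [0.5,0,0,0.25,0,0,0],
  [2.2,0,0,0.25,0,0,0],
  [4,0,0,0.25,0,0,0],
  [4,0,0,0.25,0,0,0],
  [4,0,0,0.25,0,0,0],
  [4,0,0,-3,0,0,0],
  [4,0,0,-7,0,0,0],
  [4,0,0,-11,0,0,0],
  [4,0,0,-15,0,0,0],
  [4,0,0,-15,0,0,0],
])

```text
t: 46.02
ee_pos: [466.5, -265.2, 331.0]
tool_rot: [-0.35, 3.11, -0.026]
force: [1.0, -0.4, 1.2]
width: 40.5
grasp_force: 0.0
```

```bash
python3 - <<'E'
from h import *
st(); s,W=look("wrist"); C=cam("wrist",s); Cs,Cd=cam("scene"),cam("side")
S=imaging.read_camera("scene"); D=imaging.read_camera("side")
def b(I,c): return [q[:2] for q in blobs(I,(4,150,70),(17,255,255),40) if np.linalg.norm(np.array(q[0])-c)<20]
a=b(S,(176,152)); d=b(D,(359,150)); print(a,d, tri(Cs,[a[0][0]],Cd,[d[0][0]]) if a and d else None)
print([(q[:2],onplane(C,[q[0]],185).round(0)[0].tolist()) for q in blobs(W,(4,150,70),(17,255,255),800)])
E
```

```text
[ 466.5 -265.2  331. ] yaw -167.1 F [ 1.  -0.4  1.2] T [-0.01  0.02  0.03] w 40.5 q6 -2.5
scene [590.8  28.1]
side [585.8  29.5]
[([174.7, 153.2], 125)] [([357.6, 149.3], 225)] (array([ 466.11655697, -267.21067613,  179.48011129]), np.float64(2.398882589475481))
[(([26.1, 45.9], 4421), [398.0, -480.0, 185.0]), (([281.9, 180.0], 2397), [456.0, -270.0, 185.0]), (([277.7, 337.8], 1130), [596.0, -242.0, 185.0])]
```

```bash
python3 -c "
from h import *
print(bot.job_done())"
```

```text
the job is handed in; nothing more can be done
None
```

The job is handed in: all four blocks lie flat in the well, the red cover is screwed shut to its stop (this stem closes counter-clockwise), and the key stands upright in its blue holder. The fourth block caught the well's rim and tipped, so I set it on the bench for a moment and placed it again.

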